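# Weigh, scan and book out a balm order at the bench scale

## Task

Weigh and book out this order of balms: with its pan empty switch the scale on with the red key, stand the wooden caddy in the middle of the pan, press the yellow tare key, and then set every amber jar with a white lid gently (not dropped) upright in the caddy. Then take the scanner from its dock, hold it level and steady for a good second with its beam square on the barcode of the order sheet, the window about 8 cm from it, lay it back in its dock, and finish with the batch code 3-1-2 on the pip keys and the green print key. Press the keys fully down, one at a time and no others, never switch the scale off or tare it again once jars are in, and leave the dark bottles and the black cup behind the dock as they are.

Things in the scene. Friction and masses are not known exactly. Their poses are not given: they have to be found in the camera images.
- scale: White bench scale, 290 (x) x 240 (y) mm, fixed; origin under its centre, x runs from the key side (nearest the robot) to the pan side. 8 keys in two rows, 46 mm apart along y and 41 along x, on a panel 46 mm high; the front row is nearest the robot; left means +y. Behind the keys a display ridge 70 mm high, behind that the pan.
- pan (a point): Centre of the top of the scale's flat steel pan (166 x 220 mm, no rim, 70 mm above the table); axes as the scale's. The pan does not move.
- key_power (a joint): Travel of the red key, rear row, far left; cap 24 x 24 mm, centre of its top at (-80, 69, 54) mm in the scale's frame. m: 0 up, 0.005 at the bottom (straight down); a spring returns it (1.5 N to start, 5 N at the bottom). Pressed beyond 3.5 mm.
- key_unit (a joint): Travel of the white key, rear row, second from left (not used); cap 24 x 24 mm, centre of its top at (-80, 23, 54) mm in the scale's frame. m: 0 up, 0.005 at the bottom (straight down); a spring returns it (1.5 N to start, 5 N at the bottom). Pressed beyond 3.5 mm.
- key_tare (a joint): Travel of the yellow key, rear row, third from left; cap 24 x 24 mm, centre of its top at (-80, -23, 54) mm in the scale's frame. m: 0 up, 0.005 at the bottom (straight down); a spring returns it (1.5 N to start, 5 N at the bottom). Pressed beyond 3.5 mm.
- key_print (a joint): Travel of the green key, rear row, far right; cap 24 x 24 mm, centre of its top at (-80, -69, 54) mm in the scale's frame. m: 0 up, 0.005 at the bottom (straight down); a spring returns it (1.5 N to start, 5 N at the bottom). Pressed beyond 3.5 mm.
- key_1 (a joint): Travel of the dark grey key with one white pip, front row, far left; cap 24 x 24 mm, centre of its top at (-121, 69, 54) mm in the scale's frame. m: 0 up, 0.005 at the bottom (straight down); a spring returns it (1.5 N to start, 5 N at the bottom). Pressed beyond 3.5 mm.
- key_2 (a joint): Travel of the dark grey key with two white pips, front row, second from left; cap 24 x 24 mm, centre of its top at (-121, 23, 54) mm in the scale's frame. m: 0 up, 0.005 at the bottom (straight down); a spring returns it (1.5 N to start, 5 N at the bottom). Pressed beyond 3.5 mm.
- key_3 (a joint): Travel of the dark grey key with three white pips, front row, third from left; cap 24 x 24 mm, centre of its top at (-121, -23, 54) mm in the scale's frame. m: 0 up, 0.005 at the bottom (straight down); a spring returns it (1.5 N to start, 5 N at the bottom). Pressed beyond 3.5 mm.
- key_4 (a joint): Travel of the dark grey key with four white pips, front row, far right, not used; cap 24 x 24 mm, centre of its top at (-121, -69, 54) mm in the scale's frame. m: 0 up, 0.005 at the bottom (straight down); a spring returns it (1.5 N to start, 5 N at the bottom). Pressed beyond 3.5 mm.
- caddy: Loose brown wooden caddy, 140 (x) x 180 (y) mm, 0.25 kg; origin under its centre. Floor 8 thick, outer walls 6 thick, 20 high. A 12 mm partition along y at x = 0 makes two rows, each 58 wide (x), 168 long (y). It is 20 high, but over the middle 70 mm of its length it rises as a pale grip board to 80: pinch that across its 12 mm (along x). Four jars fit, best at x = +-35, y = +-48 mm.
- jar1: Squat round amber glass balm jar with a WHITE lid, part of the order (two to four of these are there; None if absent). 48 mm across, lid and body alike, 40 mm high, 90 g; origin at the centre of its underside, z up its axis.
- jar2: Squat round amber glass balm jar with a WHITE lid, part of the order (two to four of these are there; None if absent). 48 mm across, lid and body alike, 40 mm high, 90 g; origin at the centre of its underside, z up its axis.
- jar3: Squat round amber glass balm jar with a WHITE lid, part of the order (two to four of these are there; None if absent). 48 mm across, lid and body alike, 40 mm high, 90 g; origin at the centre of its underside, z up its axis.
- jar4: Squat round amber glass balm jar with a WHITE lid, part of the order (two to four of these are there; None if absent). 48 mm across, lid and body alike, 40 mm high, 90 g; origin at the centre of its underside, z up its axis.
- dark_oil1: Small dark dropper bottle with a green cap, 28 mm across, 68 mm high, origin under its centre; not part of the order, leave alone. It may stand among the amber jars.
- dark_oil2: As dark_oil1, with a purple cap; leave alone.
- dark_oil3: As dark_oil1, with an orange cap, off to the left; leave alone.
- scanner: Dark grey barcode scanner that reads by itself, 0.15 kg. Handle 130 (x) x 28 (y) x 24 (z) mm; origin at the centre of the handle's underside, x forward to the head, z up. At its front a head 50 wide, 22 thick slants 60 degrees down to a red window centred at (93, 0, -40) mm; the beam leaves along (0.5, 0, -0.866). Lowest point z = -45. Pinch the handle near its middle, across y.
- scanner_spot (a point): Point on the beam 80 mm in front of the window, at (133, 0, -109) mm in the scanner's frame: the best reading point.
- dock: Grey scanner dock, fixed; origin on the table under where the scanner's origin rests, axes as the docked scanner's. Base 130 x 80 x 10 mm; saddles 18 long at x = -51 and +39 mm carry the handle's underside 55 mm above the table, between cheeks 12 high and 38 apart; between the saddles the fingers have 72 mm. The head hangs free in front.
- order_stand: Small easel, fixed, left or right of the scale towards the back (a rack of small jars is on the other side), 100 x 90 x 65 mm; origin under its centre. Its plate with the order sheet leans 30 degrees from flat, facing up and to -x: normal (-0.5, 0, 0.866) in this frame, so a level scanner with its x along this frame's x shines square on it.
- barcode (a point): Centre of the black-barred label (52 x 26 mm) on the order sheet, 39 mm above the table; axes as the order stand's.
- mug1: Black cup 76 mm across, 85 mm high, origin under its centre, at the right behind the dock; leave alone.
Not all that is in view belongs to the job. Leave any purple look-alike of the order_stand alone.

How it is judged:
On the way, in this order (a step that is already met when the one before it is completed fails the run):
1. the scale is switched on with the red key while its pan is empty (value of joint key_power above 0.0035 m and horizontal distance between caddy and pan above 0.12 m), for 0.05 s.
2. the caddy stands on the pan, let go (x of caddy in the frame of pan between -0.03 and 0.03 m and y of caddy in the frame of pan between -0.035 and 0.035 m and z of caddy in the frame of pan between -0.006 and 0.006 m and angle between caddy's own z axis and vertical below 0.08 rad and contact force between caddy and the fingers below 0.2 N and linear speed of caddy below 0.03 m/s), for 0.3 s.
3. the yellow tare key is pressed home (value of joint key_tare above 0.0035 m), for 0.05 s.
4. every white-lidded amber jar stands upright in the caddy, let go (x of jar1 in the frame of caddy between -0.067 and 0.067 m and y of jar1 in the frame of caddy between -0.087 and 0.087 m and z of jar1 in the frame of caddy between 0 and 0.014 m and angle between each of jar1, jar2, jar3, jar4's own z axis and vertical below 0.2 rad and x of jar2 in the frame of caddy between -0.067 and 0.067 m and y of jar2 in the frame of caddy between -0.087 and 0.087 m and z of jar2 in the frame of caddy between 0 and 0.014 m and x of jar3 in the frame of caddy between -0.067 and 0.067 m and y of jar3 in the frame of caddy between -0.087 and 0.087 m and z of jar3 in the frame of caddy between 0 and 0.014 m and x of jar4 in the frame of caddy between -0.067 and 0.067 m and y of jar4 in the frame of caddy between -0.087 and 0.087 m and z of jar4 in the frame of caddy between 0 and 0.014 m and x of caddy in the frame of pan between -0.03 and 0.03 m and y of caddy in the frame of pan between -0.035 and 0.035 m and z of caddy in the frame of pan between -0.006 and 0.006 m and angle between caddy's own z axis and vertical below 0.08 rad and contact force between each of jar1, jar2, jar3, jar4 and the fingers below 0.2 N and linear speed of each of jar1, jar2, jar3, jar4 below 0.03 m/s), for 0.3 s.
5. the scanner is held level and steady for 1 s, its beam square on the barcode from about 80 mm (within 30 mm, 17 degrees) (distance between scanner_spot and barcode below 0.03 m and angle between the x axis of scanner and the x axis of order_stand, either way round below 0.3 rad and angle between scanner's own z axis and vertical below 0.3 rad and x of scanner in the frame of order_stand below -0.05 m and linear speed of scanner below 0.03 m/s and angular speed of scanner below 0.3 rad/s), for 1 s.
6. the scanner lies back in its dock, let go (x of scanner in the frame of dock between -0.02 and 0.02 m and y of scanner in the frame of dock between -0.01 and 0.01 m and z of scanner in the frame of dock between 0.049 and 0.062 m and angle between scanner's own z axis and vertical below 0.1 rad and angle between the x axis of scanner and the x axis of dock, either way round below 0.15 rad and x of scanner_spot in the frame of dock above 0 m and contact force between scanner and the fingers below 0.2 N and linear speed of scanner below 0.03 m/s), for 0.3 s.
7. the key with three pips is pressed home (value of joint key_3 above 0.0035 m), for 0.05 s.
8. then the key with one pip (value of joint key_1 above 0.0035 m), for 0.05 s.
9. then the key with two pips (value of joint key_2 above 0.0035 m), for 0.05 s.
10. then the green print key (value of joint key_print above 0.0035 m), for 0.05 s.
At the end, for the whole second after the job is handed in: Caddy level on the pan, centred within 30 mm (x) and 35 mm (y); every white-lidded amber jar upright (within 11 degrees) on the caddy's floor; scanner level in its dock, head forward, within 20 mm along it; all keys up; all at rest and let go (all of step 4 and all of step 6 and value of joint each of key_power, key_unit, key_tare, key_print, key_1, key_2, key_3, key_4 below 0.0015 m and linear speed of caddy below 0.03 m/s and contact force between caddy and the fingers below 0.2 N); the robot touches nothing.
It fails at once if two keys down at once, or a key pressed that is not asked for (white unit key, four-pip key) (value of joint any of key_unit, key_4 above 0.002 m or value of joint each of key_power, key_tare above 0.002 m or value of joint each of key_power, key_print above 0.002 m or value of joint each of key_power, key_1 above 0.002 m or value of joint each of key_power, key_2 above 0.002 m or value of joint each of key_power, key_3 above 0.002 m or value of joint each of key_tare, key_print above 0.002 m or value of joint each of key_tare, key_1 above 0.002 m or value of joint each of key_tare, key_2 above 0.002 m or value of joint each of key_tare, key_3 above 0.002 m or value of joint each of key_print, key_1 above 0.002 m or value of joint each of key_print, key_2 above 0.002 m or value of joint each of key_print, key_3 above 0.002 m or value of joint each of key_1, key_2 above 0.002 m or value of joint each of key_1, key_3 above 0.002 m or value of joint each of key_2, key_3 above 0.002 m).
It fails at once if the red key is pressed with the caddy on the pan, or the tare key without the caddy on it or with a jar already in the caddy ((value of joint key_power above 0.003 m and horizontal distance between caddy and pan below 0.06 m) or (value of joint key_tare above 0.003 m and (horizontal distance between caddy and pan above 0.08 m or horizontal distance between any of jar1, jar2, jar3, jar4 and caddy below 0.075 m))).
It fails at once if a jar is dropped: falling free at over 0.6 m/s above the caddy's floor (a drop of more than about 35 mm) ((height (world z) of jar1 above 0.095 m and linear speed of jar1 above 0.6 m/s and contact force between jar1 and anything else below 0.05 N) or (height (world z) of jar2 above 0.095 m and linear speed of jar2 above 0.6 m/s and contact force between jar2 and anything else below 0.05 N) or (height (world z) of jar3 above 0.095 m and linear speed of jar3 above 0.6 m/s and contact force between jar3 and anything else below 0.05 N) or (height (world z) of jar4 above 0.095 m and linear speed of jar4 above 0.6 m/s and contact force between jar4 and anything else below 0.05 N)).
It fails at once if a pip key or the print key is pressed while an order jar is not in the caddy (value of joint any of key_1, key_2, key_3, key_print above 0.003 m and horizontal distance between any of jar1, jar2, jar3, jar4 and caddy above 0.12 m).
It fails at once if a dark bottle or the black cup behind the dock is shifted by more than 30 mm or knocked over (distance of any of dark_oil1, dark_oil2, dark_oil3, mug1 from where it was at the start of the episode above 0.03 m or angle between any of dark_oil1, dark_oil2, dark_oil3, mug1's own z axis and vertical above 0.5 rad).
Of jar1, jar2, jar3, jar4 only 2 to 4 are there at a start; the rules pass over those that are not, and their reading is None.
At some moment in a run one of jar1, jar2, jar3, jar4, caddy may be knocked a few centimetres aside while the robot is not near it.
It also fails if it takes over 210 s, if anything falls off the work surface, if the arm or the gripper's body presses on something with over 40 N, if the wrist force passes 120 N, or if a joint passes its speed limit or range.

## Robot

A 6-joint arm with a two-finger parallel gripper is mounted at the origin on the work surface. World frame = base frame: x ahead of the robot, y to its left, z up, the work surface at z = 0. Lengths are in m, angles in rad, forces in N, time in s.
With the tool pointing down it reaches from about 0.325 to 0.775 m from the base axis. Payload 9.3 kg.
Tool frame: the origin (TCP) lies on the centre line of the jaws, within the pads' length; the fingertips stand 25 mm ahead of it and the grasp point (between the pads) lies 6 mm ahead of it (tip_extent is the distance from the TCP to the fingertips, in m); z points along the fingers, x is the direction in which the jaws open and shut, and the axes are right-handed (so a half turn about z gives the same grasp; the last joint's range is limited). The gripper opens to 85 mm and grips with 20 to 120 N. Pads are 22 mm wide; open, the fingers measure 114 mm over their backs; the gripper's body (76 mm by 85 mm) begins 54 mm behind the grasp point. The pads swing forward as they close: fully open they stand 13 mm farther back than shut.
Start: joints at [-1.434, 0.259, 0.021, 1.334, 0, 1.418], TCP at [0.157, -0.527, 0.256] pointing down, gripper open.
Joint ranges: [-3.04, 3.04], [-0.91, 1.82], [-1.04, 1.36], [-1.92, 1.95], [-1.52, 1.45], [-3.14, 3.14]. Speed limits (rad/s): [2.22, 2.22, 2.79, 3.14, 3.14, 3.14].

## Interface

Orientations are given as [roll, pitch, yaw] about the fixed x, y, z axes, in that order (R = Rz(yaw) Ry(pitch) Rx(roll)).
In Python, from station import * gives the robot as it stands.
- The arm moves only by the shell command python3 -m creep 'ROWS' [FORCE]. ROWS is a JSON object of lists of equal length, an entry for each row: "delta_rot": the turn, a rotation vector about the tool's x, y, z in rad, a list of three; "delta_pos": the shift along the tool's x, y, z in cm, a list of three; "gripper": the finger opening in cm, from 0 to 8.54. In form: {"delta_rot": [[rx, ry, rz], ...], "delta_pos": [[x, y, z], ...], "gripper": [gripper, ...]}. A call has 1 to 8 rows; each row is the pose to reach, as a shift and turn from the pose commanded when the call began, along the tool's axes at that moment; what a row does not reach only later rows make up. A row lasts 1/8 s, in which the tool goes at most 62.5 mm and 10.7 degrees, less where a joint would pass 70% of its speed; a pose out of reach is approached as far as the arm can. A call with a gripper value outside its range is refused whole. The fingers move at their own pace and stop on an object; FORCE is the grip in N (left out, the last holds). Time passes only in rows, so rows that repeat a pose let the fingers close. It gives the time, the measured TCP pose, the force and the opening at its end, in the units of the state.
- get_obs(): the state, without advancing time (a new reading comes with each control period).
- grab_frame(name): name is "scene" or "top"; returns a dict with "image" (400x640x3 uint8, red, green, blue), "vfov" (degrees; the focal length in pixels is half the picture's height over the tangent of half this angle, whatever the lens; pixels are square), "cx", "cy" (the principal point, pixels), "R" (3x3) and "t" (3): a world point X has camera coordinates R X + t. Camera axes: x right, y down, z forward; pixel columns grow to the right and rows downward; lengths in m; the calibration is good to about 2 mm. A picture is of the moment at which its call begins. There is no depth.
- job_done(): hands the job in, once; it reports no verdict.
Trained networks look in the newest picture that a camera, given by its name, has taken for a name from the list of things; names that differ only in an ending like _2 or _b are one class to them, and where a whole thing is asked for, a point or a joint stands for the part that bears it (a point fixed in the world has none). Each returns a list of dicts, best first, with "p" (0 to 1); they miss things now and then, are a little off and sometimes report something else, mostly with a low value. They report only what shows in the picture. A call takes as long as a camera call. They do not tell look-alikes from the thing itself.
- outline_of(camera, target): "pixels" (400x640 bool, what is visible of it) and "rect" ([left, top, right, bottom] in pixels, round what is visible of it).
The state is a dict: "time_s": time; "q": joint angles; "qd": joint speeds; "joint_efforts": joint torques, N m; "position": TCP position; "eef_rot": TCP orientation; "wrist_force": force on the tool from outside, world axes, zero at the start; "moment": the same for the moment, N m; "finger_gap": finger opening in m.
Only numpy, scipy, OpenCV 4.12 (cv2) and the standard library are available. Lean on these libraries where they do the work, as an engineer would, in place of code of your own. Each camera call takes 0.05 s, during which the arm holds its last target.

## Working session

There is one attempt and no reset: what is moved stays moved. The work goes in short steps, Python scripts to look and compute and a shell command to move; the robot and the scene stay as the last step left them, time stands still between calls to the robot, and variables do not carry over. Pictures are saved under pics/ and viewed, and the job is handed in when it is done.

```bash
mkdir -p pics; ls
python3 - <<'E'
from station import *
import cv2
o=get_obs(); print(o)
for n in("scene","top"):
    f=grab_frame(n); cv2.imwrite(f"pics/{n}0.png",f["image"][:,:,::-1])
    print(n,f["vfov"],f["cx"],f["cy"],f["R"],f["t"])
E
```

```text
pics
{'time_s': 0.0, 'q': array([-1.43357520e+00,  2.59211038e-01,  2.07137837e-02,  1.33371666e+00,
        2.53657404e-05,  1.41821190e+00]), 'qd': array([ 3.44215346e-04, -3.22906188e-05,  1.16844645e-04,  6.47643856e-04,
       -4.35778037e-04, -8.56322648e-04]), 'joint_efforts': array([-3.05440808e-04, -5.55645990e+01,  3.44521701e+01,  1.39619273e-02,
       -2.02248843e-04, -6.61218866e-07]), 'position': array([ 0.15714409, -0.52679012,  0.25563704]), 'eef_rot': array([-3.14135212e+00,  1.39726511e-03, -1.28099062e+00]), 'wrist_force': array([-0.33665848,  0.19425404, -0.03923059]), 'moment': array([-0.07164531, -0.02099436,  0.03319296]), 'finger_gap': 0.08535693975703283}
scene 57.77767882097018 320.1855914521598 198.45839057433548 [[-0.71389939  0.70018292 -0.00956782]
 [ 0.56364147  0.56646809 -0.60118399]
 [-0.4155189  -0.4345777  -0.79905336]] [ 0.37382415 -0.24962558  1.16544727]
top 57.972365594414 322.49502274311584 203.9148055533957 [[ 0.00936726 -0.99995153  0.00303028]
 [-0.99621996 -0.00959393 -0.08633513]
 [ 0.08636001 -0.0022101  -0.99626154]] [-0.00588339  0.50272243  1.14379134]
```

View pics/scene0.png

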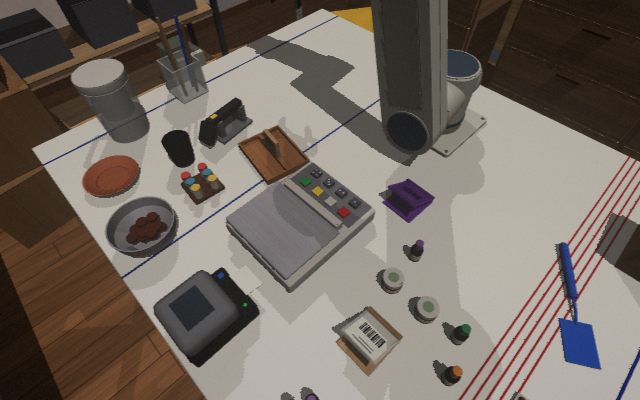

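View pics/top0.png

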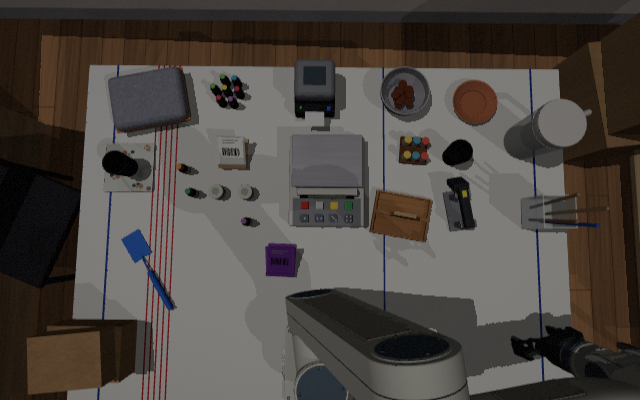

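```bash
cat > h.py <<'E'
from station import *
import numpy as np, cv2, json
from scipy.optimize import least_squares
def cam(f):
    F=200/np.tan(np.radians(f["vfov"])/2)
    return F,f["cx"],f["cy"],np.array(f["R"]),np.array(f["t"])
def proj(c,X):
    F,cx,cy,R,t=c; Y=np.atleast_2d(X)@R.T+t
    return np.c_[F*Y[:,0]/Y[:,2]+cx,F*Y[:,1]/Y[:,2]+cy]
def ray(c,uv,z):
    F,cx,cy,R,t=c; d=R.T@np.array([(uv[0]-cx)/F,(uv[1]-cy)/F,1]); o=-R.T@t
    return o+d*(z-o[2])/d[2]
def crop(img,l,t,r,b,s,fn):
    cv2.imwrite(fn,cv2.resize(img[t:b,l:r,::-1],None,fx=s,fy=s,interpolation=cv2.INTER_CUBIC))
E
python3 - <<'E'
from h import *
for n in("scene","top"):
    f=grab_frame(n); c=cam(f); 
    for t in("scale","caddy","jar1","dark_oil1","scanner","dock","order_stand","mug1"):
        for d in outline_of(n,t)[:6]:
            ys,xs=np.nonzero(d["pixels"]); print(n,t,round(d["p"],2),d["rect"],len(xs),xs.mean().round(1),ys.mean().round(1),ray(c,(xs.mean(),ys.mean()),.04).round(3))
    if n=="top":
        crop(f["image"],170,120,370,270,4,"pics/c1.png"); crop(f["image"],360,120,500,250,5,"pics/c2.png")
    else: crop(f["image"],330,160,530,400-90,4,"pics/c3.png"); crop(f["image"],160,80,380,245,3.6,"pics/c4.png")
E
```

```text
scene scale 0.69 [303.1, 178.7, 310.8, 189.6] 68 305.5 181.4 [ 0.492 -0.087  0.04 ]
scene scale 0.63 [224.3, 165.5, 373.0, 294.3] 10454 299.0 223.5 [ 0.595 -0.001  0.04 ]
scene caddy 0.83 [240.8, 125.6, 307.6, 185.2] 2383 273.0 153.8 [ 0.488 -0.227  0.04 ]
scene jar1 0.87 [412.5, 296.7, 440.2, 324.0] 518 426.1 309.9 [0.552 0.344 0.04 ]
scene jar1 0.82 [376.7, 268.1, 404.6, 291.4] 510 392.3 280.3 [0.55  0.253 0.04 ]
scene dark_oil1 0.7 [443.5, 363.8, 463.1, 386.2] 322 451.4 375.6 [0.621 0.451 0.04 ]
scene dark_oil1 0.67 [450.5, 324.2, 473.0, 345.3] 320 460.0 333.9 [0.544 0.42  0.04 ]
scene dark_oil1 0.54 [409.5, 242.4, 426.2, 258.8] 197 416.3 251.0 [0.454 0.246 0.04 ]
scene scanner 0.81 [200.9, 99.2, 241.9, 145.5] 789 217.0 120.9 [ 0.521 -0.456  0.04 ]
scene dock 0.58 [216.7, 103.5, 255.1, 143.1] 729 232.8 125.2 [ 0.498 -0.405  0.04 ]
scene order_stand 0.82 [382.7, 176.6, 432.3, 224.6] 1264 407.8 199.6 [0.348 0.142 0.04 ]
scene order_stand 0.73 [198.0, 95.0, 243.2, 146.3] 807 216.4 121.2 [ 0.523 -0.456  0.04 ]
scene order_stand 0.71 [337.0, 307.8, 398.3, 374.9] 2376 368.7 339.8 [0.682
[... 474 characters left out ...]
8.8 204.2 [ 0.501 -0.085  0.04 ]
top dark_oil1 0.6 [243.5, 220.3, 248.1, 226.0] 59 246.2 221.0 [0.445 0.24  0.04 ]
top dark_oil1 0.5 [176.2, 164.4, 190.1, 168.6] 96 183.0 167.4 [0.614 0.447 0.04 ]
top dark_oil1 0.41 [185.9, 190.4, 198.2, 200.4] 105 192.4 192.0 [0.535 0.414 0.04 ]
top scanner 0.7 [446.1, 175.3, 474.2, 228.7] 693 462.5 198.8 [ 0.522 -0.447  0.04 ]
top dock 0.74 [442.0, 189.4, 470.8, 230.6] 617 452.8 210.1 [ 0.486 -0.415  0.04 ]
top order_stand 0.94 [264.5, 241.6, 299.2, 276.5] 986 280.4 259.2 [0.326 0.129 0.04 ]
top order_stand 0.68 [215.6, 136.0, 245.5, 167.1] 978 231.8 151.3 [0.668 0.292 0.04 ]
top mug1 0.85 [442.7, 136.8, 470.7, 164.8] 607 457.2 152.0 [ 0.673 -0.434  0.04 ]
```

View pics/c1.png

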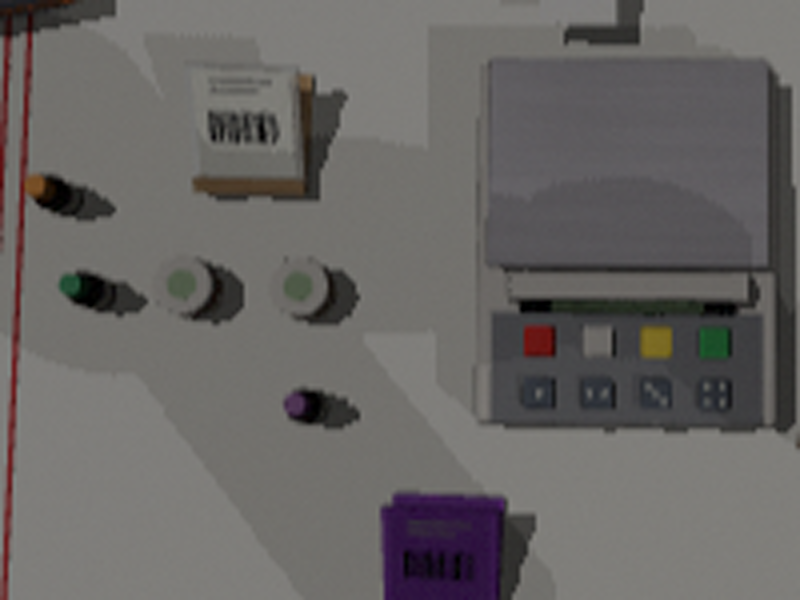

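View pics/c2.png

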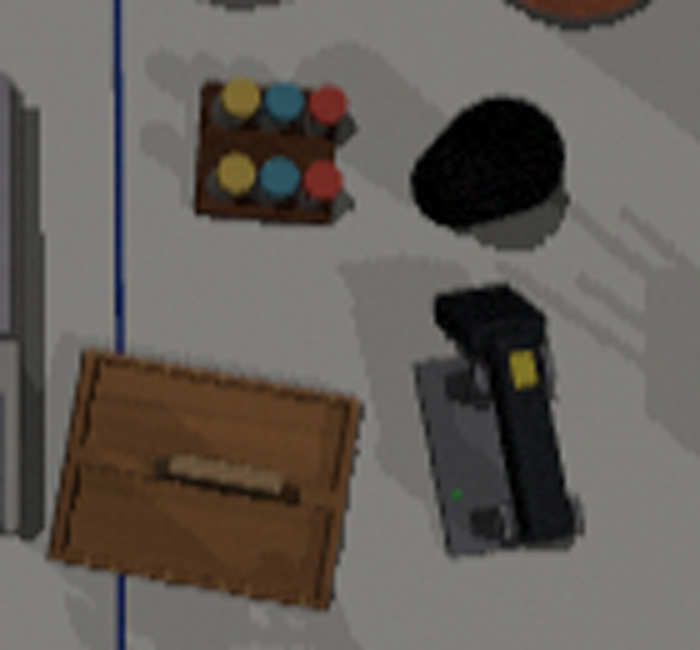

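View pics/c3.png

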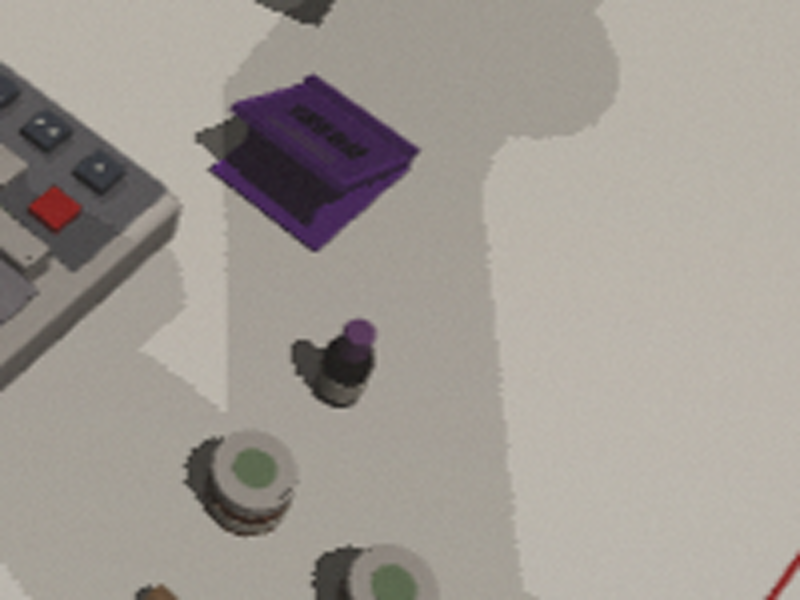

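View pics/c4.png

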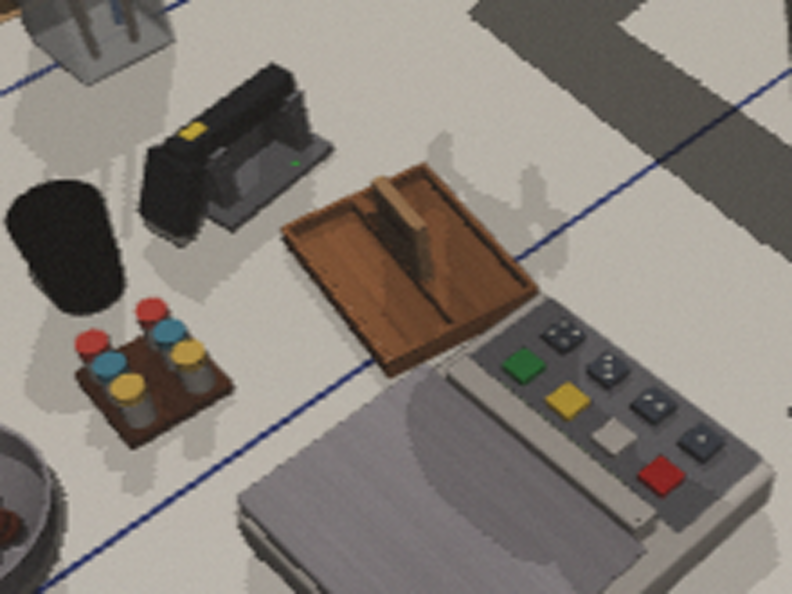

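```bash
cat >> h.py <<'E'
from scipy.optimize import minimize
def box(x0,x1,y0,y1,z0,z1): return np.array([[x,y,z] for x in(x0,x1) for y in(y0,y1) for z in(z0,z1)])
def cyl(r,h,n=24,z0=0):
    a=np.arange(n)*2*np.pi/n; return np.r_[np.c_[r*np.cos(a),r*np.sin(a),0*a+z0],np.c_[r*np.cos(a),r*np.sin(a),0*a+h]]
CADDY=[box(-.07,.07,-.09,.09,0,.02),box(-.006,.006,-.035,.035,0,.08)]
JAR=[cyl(.024,.04)]
OIL=[cyl(.014,.05),cyl(.008,.068)]
s3=np.sqrt(3)/2
def head():
    d=np.array([.5,0,-s3]); n=np.array([s3,0,.5]); w=np.array([.093,0,-.04])
    return np.array([w+a*d+b*n+np.array([0,c,0]) for a in(0,-.055) for b in(-.011,.011) for c in(-.025,.025)])
SCAN=[box(-.065,.065,-.014,.014,0,.024),head()]
MUG=[cyl(.038,.085)]
SCALE=[box(-.145,.145,-.12,.12,0,.046),box(-.02,.145,-.11,.11,0,.07)]
def place(parts,p,z=0):
    c,s=np.cos(p[2]),np.sin(p[2]); R=np.array([[c,-s,0],[s,c,0],[0,0,1]])
    return [q@R.T+[p[0],p[1],z] for q in parts]
S=4
def render(c,parts,roi):
    l,t,r,b=roi; im=np.zeros(((b-t)*S,(r-l)*S),np.uint8)
    for q in parts:
        uv=(proj(c,q)+.5-[l,t])*S-.5
        cv2.fillConvexPoly(im,cv2.convexHull(np.round(uv*16).astype(np.int32)),255,shift=4)
    return cv2.resize(im,(r-l,b-t),interpolation=cv2.INTER_AREA)/255.
def fit(obs,parts,p0,z=0,nyaw=True):
    """obs: list of (cam,mask)"""
    rois=[]
    for c,m in obs:
        ys,xs=np.nonzero(m); rois.append((max(0,xs.min()-15),max(0,ys.min()-15),min(640,xs.max()+15),min(400,ys.max()+15)))
    def cost(p):
        p=p if nyaw else [p[0],p[1],0]
        return sum(np.abs(render(c,place(parts,p,z),r)-m[r[1]:r[3],r[0]:r[2]]).sum()/m.sum() for (c,m),r in zip(obs,rois))
    x0=np.array(p0[:3] if nyaw else p0[:2],float); best=None
    sim=np.vstack([x0]+[x0+d for d in (np.diag([.02,.02,.15])if nyaw else np.diag([.02,.02]))])
    for _ in range(2):
        best=minimize(cost,x0,method="Nelder-Mead",options=dict(initial_simplex=sim,xatol=1e-4,fatol=1e-4))
        x0=best.x; sim=np.vstack([x0]+[x0-d for d in (np.diag([.006,.006,.05])if nyaw else np.diag([.006,.006]))])
    return best.x,best.fun
def mask(cn,t,near,rad=25):
    for d in outline_of(cn,t):
        ys,xs=np.nonzero(d["pixels"])
        if np.hypot(xs.mean()-near[0],ys.mean()-near[1])<rad: return d["pixels"]
    return None
def locate(parts,t,p0,frames,z=0,nyaw=True,cams=("scene","top"),zc=.03):
    obs=[]
    for n in cams:
        c=cam(frames[n]); m=mask(n,t,proj(c,[p0[0],p0[1],zc])[0])
        if m is not None: obs.append((c,m))
    r={"n":len(obs)}
    if obs: r["both"]=fit(obs,parts,p0,z,nyaw)
    if len(obs)==2:
        r["scene"]=fit(obs[:1],parts,p0,z,nyaw); r["top"]=fit(obs[1:],parts,p0,z,nyaw)
    return r
E
python3 - <<'E'
from h import *
fr={n:grab_frame(n) for n in("scene","top")}
for nm,parts,t,p0,z,yw,zc in [("caddy",CADDY,"caddy",[.468,-.25,-.17],0,1,.02),("jarA",JAR,"jar1",[.54,.25,0],0,0,.03),("jarB",JAR,"jar1",[.545,.34,0],0,0,.03),
  ("scan",SCAN,"scanner",[.5,-.44,.17],.055,1,.04),("scale",SCALE,"scale",[.58,0,0],0,1,.04),("oilp",OIL,"dark_oil1",[.45,.245,0],0,0,.03),("oilg",OIL,"dark_oil1",[.54,.42,0],0,0,.03),("mug",MUG,"mug1",[.66,-.43,0],0,0,.04)]:
    r=locate(parts,t,p0,fr,z,bool(yw),zc=zc)
    print(nm,{k:(v if k=="n" else (v[0].round(4).tolist(),round(v[1],2))) for k,v in r.items()})
# keys
key={"power":(-.08,.069),"tare":(-.08,-.023),"print":(-.08,-.069)}
hs={"power":((0,8),(172,180)),"tare":((22,32),),"print":((50,75),)}
P=[];
rng={"scene":(270,150,380,235),"top":(285,190,365,228)}
obs=[]
for n in fr:
    l,t,r,b=rng[n]; hsv=cv2.cvtColor(fr[n]["image"],cv2.COLOR_RGB2HSV)
    for k in key:
        m=np.zeros((400,640),np.uint8)
        for lo,hi in hs[k]: m|=cv2.inRange(hsv,(lo,130,60),(hi,255,255))
        mm=np.zeros_like(m); mm[t:b,l:r]=m[t:b,l:r]
        nc,lab,st,ce=cv2.connectedComponentsWithStats(mm)
        if nc>1:
            i=1+st[1:,4].argmax(); print(n,k,st[i],ce[i]); obs.append((n,k,ce[i]))
def res(p):
    o=[]
    for n,k,ce in obs:
        X=place([np.array([[*key[k],.0535]])],p)[0]; o+=list((proj(cam(fr[n]),X)[0]-ce))
    return o
s=least_squares(res,[.58,0,0]); print("scale keys",s.x,np.round(s.fun,1))
E
```

```text
caddy {'n': 2, 'both': ([0.4698, -0.254, -0.1763], np.float64(0.07)), 'scene': ([0.4699, -0.254, -0.1859], np.float64(0.04)), 'top': ([0.4698, -0.2542, -0.1733], np.float64(0.02))}
jarA {'n': 2, 'both': ([0.5403, 0.25], np.float64(0.24)), 'scene': ([0.5397, 0.2501], np.float64(0.1)), 'top': ([0.541, 0.2492], np.float64(0.12))}
jarB {'n': 2, 'both': ([0.5412, 0.3422], np.float64(0.22)), 'scene': ([0.5419, 0.3431], np.float64(0.14)), 'top': ([0.5412, 0.3417], np.float64(0.07))}
scan {'n': 2, 'both': ([0.496, -0.4436, 0.142], np.float64(0.23)), 'scene': ([0.4958, -0.4434, 0.1345], np.float64(0.09)), 'top': ([0.4957, -0.4441, 0.1622], np.float64(0.14))}
scale {'n': 2, 'both': ([0.5759, -0.0132, 0.0093], np.float64(0.07)), 'scene': ([0.5756, -0.0167, 0.0084], np.float64(0.05)), 'top': ([0.5787, -0.0123, 0.017], np.float64(0.02))}
oilp {'n': 2, 'both': ([0.4457, 0.2432], np.float64(0.63)), 'scene': ([0.4455, 0.2435], np.float64(0.09)), 'top': ([0.446, 0.2393], np.float64(0.53))}
oilg {'n': 2, 'both': ([0.5377, 0.4214], np.float64(0.21)), 'scene': ([0.5376, 0.4215], np.float64(0.07)), 'top': ([0.5375, 0.421], np.float64(0.13))}
mug {'n': 2, 'both': ([0.668, -0.4282], np.float64(0.36)), 'scene': ([0.666, -0.4331], np.float64(0.14)), 'top': ([0.6696, -0.4268], np.float64(0.2))}
scene power [337 207  13  11  84] [343.29761905 211.76190476]
scene tare [312 186  12  11  73] [317.19178082 190.89041096]
scene print [300 177  11   9  52] [304.96153846 180.94230769]
top power [301 201   7   8  52] [303.98076923 204.76923077]
top tare [330 202   8   7  56] [333.5 205. ]
top print [345 202   7   7  49] [348. 205.]
scale keys [ 5.78536165e-01 -1.19524878e-02  3.47324508e-04] [ 0.2 -0.5  0.2 -0.5  0.2 -0.3  0.  -0.6 -0.2 -0.5 -0.1 -0.4]
```

Run:
```python
from h import *
fr={n:grab_frame(n) for n in("scene","top")}
c=cam(fr["top"])
print("pan", [ray(c,uv,.07).round(3) for uv in((291.5,134.3),(362.5,134.5),(291,186.3),(362.5,186.8))])
def f(x,y): 
    st=np.array([x,y,0])
# order stand fit: plate silhouettes; model plate leaning
STAND=[box(-.05,.05,-.045,.045,0,.008)]
for n in fr:
    crop(fr[n]["image"],*( (325,295,410,385) if n=="scene" else (205,125,260,180)),8,f"pics/st_{n}.png")
```

```text
pan [array([0.717, 0.099, 0.07 ]), array([ 0.719, -0.125,  0.07 ]), array([0.553, 0.097, 0.07 ]), array([ 0.553, -0.125,  0.07 ])]
```

View pics/st_scene.png

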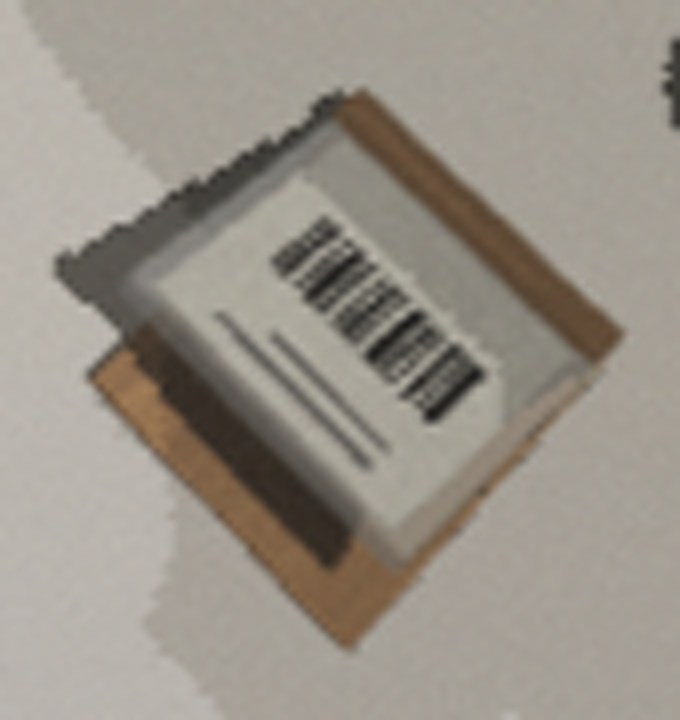

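View pics/st_top.png

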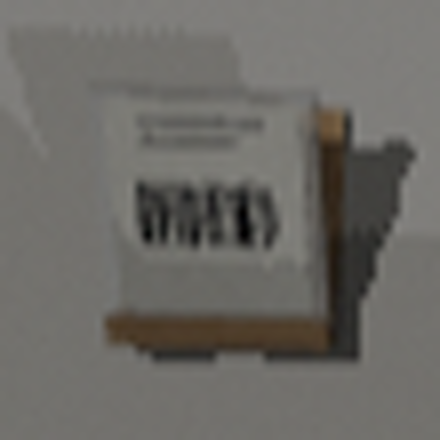

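Run:
```python
from h import *
fr={n:grab_frame(n) for n in("scene","top")}
cs,ct=cam(fr["scene"]),cam(fr["top"])
for a,z in(((380,320),.039),((297,247),.039),((460,390),.039),((350,650),0),((90,375),0)):
    print("scene",ray(cs,(a[0]/8+324.5,a[1]/8+294.5),z).round(3))
for a,z in(((207,214),.039),((137,210),.039),((278,216),.039),((105,330),.005),((330,345),.005),((320,110),.055)):
    print("top",ray(ct,(a[0]/8+204.5,a[1]/8+124.5),z).round(3))
```

```text
scene [0.669 0.298 0.039]
scene [0.671 0.271 0.039]
scene [0.668 0.322 0.039]
scene [0.724 0.34  0.   ]
scene [0.722 0.249 0.   ]
top [0.669 0.297 0.039]
top [0.67  0.325 0.039]
top [0.668 0.268 0.039]
top [0.627 0.346 0.005]
top [0.622 0.253 0.005]
top [0.707 0.249 0.055]
```

```bash
cat > go.py <<'E'
import sys
from h import *
from scipy.spatial.transform import Rotation as Ro
def go(x,y,z,yaw):
    o=get_obs(); p=np.array(o["position"]); R=Ro.from_euler("xyz",o["eef_rot"])
    T=Ro.from_euler("xyz",[np.pi,0,yaw])
    d=R.inv().apply(np.array([x,y,z])-p)*100; r=(R.inv()*T).as_rotvec()
    print("dpos",d.round(2),"drot",r.round(3),"rows>=",max(np.linalg.norm(d)/6.25,np.degrees(np.linalg.norm(r))/10.7).round(1),"t",round(o["time_s"],2),"F",o["wrist_force"].round(1),"p",p.round(4),"gap",round(o["finger_gap"],4))
if __name__=="__main__": go(*map(float,sys.argv[1:]))
E
python3 go.py .4985 .057 .13 -1.5708
```

```text
dpos [-46.22 -49.4   12.63] drot [-0.   -0.    0.29] rows>= 11.0 t 2.1 F [-0.3  0.4 -0.2] p [ 0.1572 -0.5271  0.2563] gap 0.0856
```

```bash
python3 -m creep '{"delta_rot":[[0,0,0.29],[0,0,0.29],[0,0,0.29],[0,0,0.29],[0,0,0.29],[0,0,0.29],[0,0,0.29],[0,0,0.29]],"delta_pos":[[-5,-5.4,0.5],[-10,-10.7,1],[-15,-16,1.5],[-20,-21.4,2],[-25,-26.7,2.5],[-29,-31,3],[-33,-35.3,3.5],[-36,-38.5,4]],"gripper":[0,0,0,0,0,0,0,0]}'; python3 go.py .4985 .057 .13 -1.5708
```

```text
time_s: 3.1
position: [0.4097, -0.0948, 0.2193]
eef_rot: [-3.14, -0.001, -1.571]
wrist_force: [1.8, -0.8, 0.1]
finger_gap: 0.0002
dpos [-15.19  -8.87   8.93] drot [-0.001 -0.001 -0.   ] rows>= 3.2 t 3.1 F [ 1.8 -0.8  0.1] p [ 0.4097 -0.0948  0.2193] gap 0.0002
```

```bash
python3 -m creep '{"delta_rot":[[0,0,0],[0,0,0],[0,0,0],[0,0,0],[0,0,0],[0,0,0]],"delta_pos":[[-5,-3,3],[-10,-6,6],[-15.1,-8.9,8.9],[-15.1,-8.9,8.9],[-15.1,-8.9,8.9],[-15.1,-8.9,8.9]],"gripper":[0,0,0,0,0,0]}'
python3 - <<'E'
from go import *
go(.4985,.057,.09,-1.5708)
f=grab_frame("scene"); crop(f["image"],240,100,440,250,4,"pics/k1.png")
c=cam(f); print(proj(c,get_obs()["position"]-np.array([0,0,.025])))
E
```

```text
time_s: 3.85
position: [0.4978, 0.0533, 0.1308]
eef_rot: [-3.141, -0.0, -1.572]
wrist_force: [0.1, -0.5, 0.4]
finger_gap: 0.0002
dpos [-0.37 -0.06  4.08] drot [-0.001 -0.    -0.001] rows>= 0.7 t 3.85 F [ 0.1 -0.5  0.4] p [0.4978 0.0533 0.1308] gap 0.0002
[[343.46128493 197.35043459]]
```

View pics/k1.png

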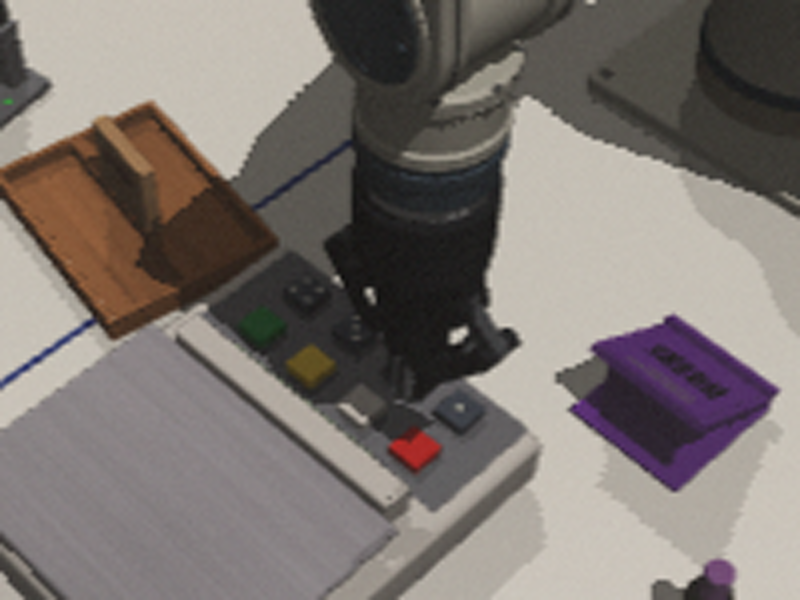

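```bash
python3 -m creep '{"delta_rot":[[0,0,0],[0,0,0],[0,0,0],[0,0,0]],"delta_pos":[[-0.3,0,2],[-0.35,-0.05,4],[-0.35,-0.05,4.8],[-0.35,-0.05,4.8]],"gripper":[0,0,0,0]}'; python3 go.py .4985 .057 .074 -1.5708
```

```text
time_s: 4.4
position: [0.4983, 0.0572, 0.0824]
eef_rot: [-3.142, -0.0, -1.572]
wrist_force: [-0.4, 1.2, 0.1]
finger_gap: -0.0
dpos [ 0.02 -0.02  0.84] drot [-0.    -0.    -0.001] rows>= 0.1 t 4.4 F [-0.4  1.2  0.1] p [0.4983 0.0572 0.0824] gap -0.0
```

```bash
python3 -m creep '{"delta_rot":[[0,0,0],[0,0,0],[0,0,0]],"delta_pos":[[0,0,0.4],[0,0,0.7],[0,0,0.7]],"gripper":[0,0,0]}'; python3 -m creep '{"delta_rot":[[0,0,0],[0,0,0]],"delta_pos":[[0,0,0.15],[0,0,0.15]],"gripper":[0,0]}'
```

```text
time_s: 4.78
position: [0.499, 0.0576, 0.0755]
eef_rot: [-3.14, -0.001, -1.571]
wrist_force: [0.6, -3.1, 4.8]
finger_gap: 0.0002
time_s: 5.03
position: [0.499, 0.0576, 0.0741]
eef_rot: [-3.14, -0.001, -1.571]
wrist_force: [1.2, -3.4, 6.3]
finger_gap: 0.0001
```

```bash
python3 -m creep '{"delta_rot":[[0,0,0],[0,0,0]],"delta_pos":[[0,0,0.1],[0,0,0.1]],"gripper":[0,0]}'
python3 - <<'E'
from h import *
f=grab_frame("scene"); crop(f["image"],240,100,440,250,4,"pics/k2.png")
E
python3 -m creep '{"delta_rot":[[0,0,0],[0,0,0],[0,0,0],[0,0,0],[0,0,0]],"delta_pos":[[0,0,-3],[0,0,-8],[0,0,-12],[0,0,-12],[0,0,-12]],"gripper":[0,0,0,0,0]}'
python3 - <<'E'
from h import *
for n in("scene","top"):
    f=grab_frame(n); crop(f["image"],240,100,440,250,4,f"pics/k3{n}.png")
E
```

```text
time_s: 5.28
position: [0.499, 0.0576, 0.0739]
eef_rot: [-3.139, -0.001, -1.571]
wrist_force: [-1.5, -4.0, 16.5]
finger_gap: -0.0001
time_s: 5.95
position: [0.4978, 0.058, 0.1917]
eef_rot: [3.14, 0.0, -1.571]
wrist_force: [0.5, 0.6, -0.7]
finger_gap: 0.0002
```

View pics/k2.png

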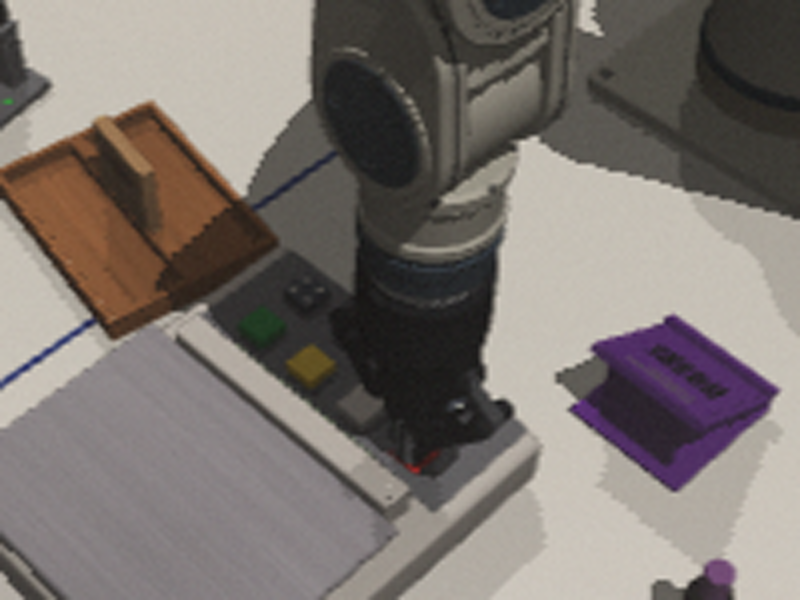

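View pics/k3scene.png

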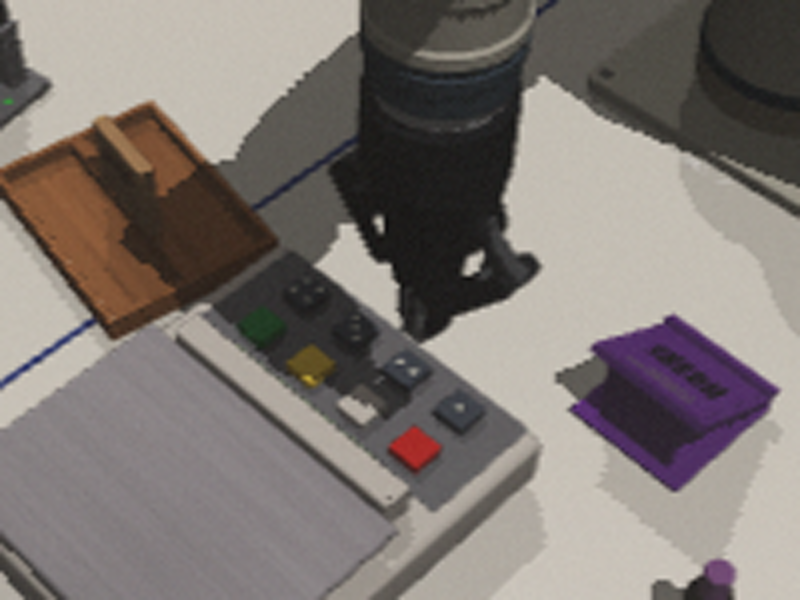

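```bash
python3 go.py .4698 -.254 .14 -.176
```

```text
dpos [31.2   2.77  5.12] drot [ 0.002  0.002 -1.395] rows>= 7.5 t 6.05 F [ 0.3 -0.1 -0.5] p [0.4976 0.058  0.1912] gap -0.0002
```

```bash
python3 -m creep '{"delta_rot":[[0,0,-0.18],[0,0,-0.36],[0,0,-0.54],[0,0,-0.72],[0,0,-0.9],[0,0,-1.08],[0,0,-1.26],[0,0,-1.395]],"delta_pos":[[4,0.3,0],[8,0.6,0],[12,1,0],[16,1.3,1],[20,1.7,2],[24,2.1,3],[28,2.5,4],[31.2,2.8,5]],"gripper":[4,4,4,4,4,4,4,4]}'
python3 - <<'E'
from go import *
f=grab_frame("scene"); fr={"scene":f,"top":grab_frame("top")}
r=locate(CADDY,"caddy",[.4698,-.254,-.176],fr,zc=.02); print(r)
crop(f["image"],200,60,400,210,4,"pics/c5.png")
go(.4698,-.254,.06,-.176)
E
```

```text
time_s: 7.05
position: [0.4695, -0.2553, 0.1409]
eef_rot: [-3.14, 0.002, -0.172]
wrist_force: [-0.2, 0.6, 0.7]
finger_gap: 0.04
{'n': 2, 'both': (array([ 0.4703461 , -0.25517164, -0.16584272]), np.float64(0.6127832639218941)), 'scene': (array([ 0.4702378 , -0.25421381, -0.17289806]), np.float64(0.04113711031319533)), 'top': (array([ 0.47119559, -0.25554012, -0.15634303]), np.float64(0.5695257160455806))}
dpos [0.03 0.01 8.13] drot [-0.002  0.002 -0.003] rows>= 1.3 t 7.25 F [0.3 0.4 0. ] p [ 0.4697 -0.254   0.1413] gap 0.0399
```

View pics/c5.png

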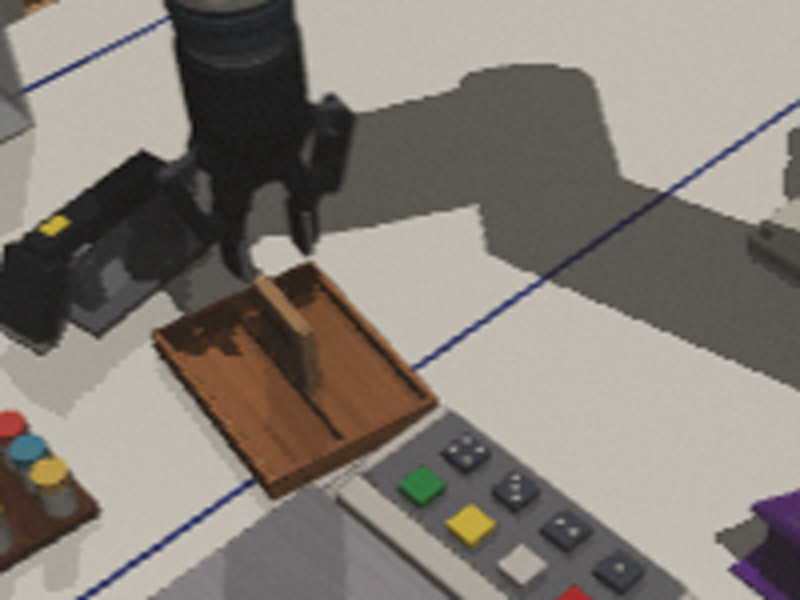

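```bash
python3 -m creep '{"delta_rot":[[0,0,0],[0,0,0],[0,0,0],[0,0,0],[0,0,0],[0,0,0],[0,0,0],[0,0,0]],"delta_pos":[[0.05,0,4],[0.05,0,7],[0.05,0,8.2],[0.05,0,8.2],[0.05,0,8.2],[0.05,0,8.2],[0.05,0,8.2],[0.05,0,8.2]],"gripper":[4,4,4,4,0,0,0,0]}' 40;  python3 -m creep '{"delta_rot":[[0,0,0],[0,0,0],[0,0,0],[0,0,0],[0,0,0],[0,0,0]],"delta_pos":[[0,0,-3],[0,0,-6],[0,0,-10],[0,0,-14],[0,0,-14],[0,0,-14]],"gripper":[0,0,0,0,0,0]}'
python3 - <<'E'
from go import *
f=grab_frame("scene")
crop(f["image"],160,20,400,200,3.3,"pics/c6.png")
go(.636,-.0125,.195,.003)
E
```

```text
time_s: 8.25
position: [0.4712, -0.2545, 0.0618]
eef_rot: [3.141, -0.002, -0.176]
wrist_force: [-0.5, 1.6, 6.7]
finger_gap: 0.0117
time_s: 9.0
position: [0.4704, -0.254, 0.1998]
eef_rot: [-3.141, 0.001, -0.176]
wrist_force: [0.0, -0.6, -3.5]
finger_gap: 0.0114
dpos [ 12.09 -26.67   0.44] drot [-0.001  0.002 -0.179] rows>= 4.7 t 9.05 F [ 0.2  0.1 -2.8] p [ 0.4703 -0.2539  0.1993] gap 0.0115
```

View pics/c6.png

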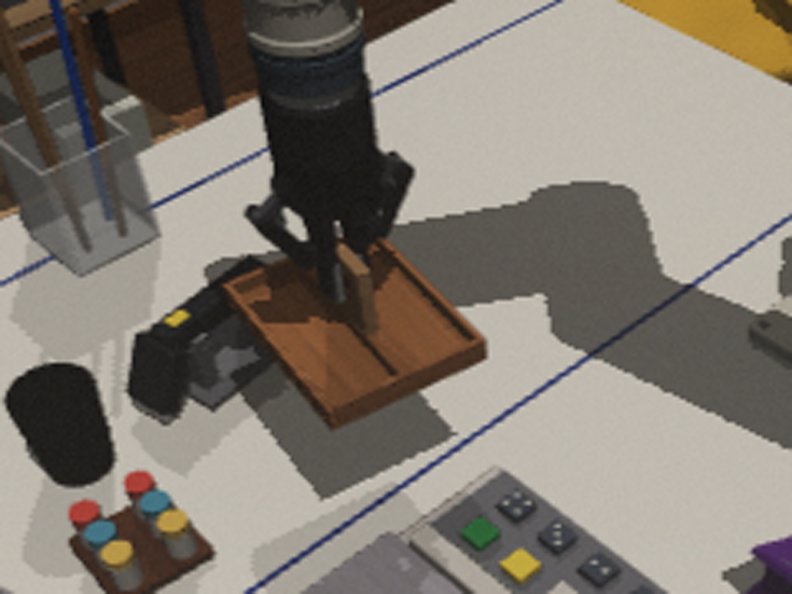

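```bash
python3 -m creep '{"delta_rot":[[0,0,-0.03],[0,0,-0.06],[0,0,-0.1],[0,0,-0.14],[0,0,-0.179],[0,0,-0.179],[0,0,-0.179],[0,0,-0.179]],"delta_pos":[[2,-4.4,0.5],[4,-8.8,0.5],[6,-13.2,0.5],[8,-17.6,0.5],[10,-22,0.5],[11.5,-25.3,0.5],[12.1,-26.7,0.5],[12.1,-26.7,0.5]],"gripper":[0,0,0,0,0,0,0,0]}'; python3 go.py .636 -.0125 .132 .003
```

```text
time_s: 10.05
position: [0.6364, -0.0121, 0.1942]
eef_rot: [-3.141, 0.002, 0.004]
wrist_force: [0.3, -0.8, -2.8]
finger_gap: 0.0115
dpos [-0.03  0.04  6.22] drot [-0.     0.002  0.001] rows>= 1.0 t 10.05 F [ 0.3 -0.8 -2.8] p [ 0.6364 -0.0121  0.1942] gap 0.0115
```

```bash
python3 -m creep '{"delta_rot":[[0,0,0],[0,0,0],[0,0,0],[0,0,0],[0,0,0],[0,0,0]],"delta_pos":[[0,0,2],[0,0,4],[0,0,5.2],[0,0,5.8],[0,0,6.2],[0,0,6.2]],"gripper":[0,0,0,0,0,0]}'
```

```text
time_s: 10.8
position: [0.6367, -0.0127, 0.1338]
eef_rot: [3.142, -0.0, 0.003]
wrist_force: [0.3, 0.1, -3.2]
finger_gap: 0.0117
```

```bash
python3 -m creep '{"delta_rot":[[0,0,0],[0,0,0],[0,0,0]],"delta_pos":[[0,0,0.15],[0,0,0.25],[0,0,0.25]],"gripper":[0,0,0]}'
```

```text
time_s: 11.18
position: [0.6369, -0.0125, 0.1318]
eef_rot: [3.141, -0.001, 0.003]
wrist_force: [-2.4, -0.6, 3.0]
finger_gap: 0.0115
```

Touching down (force changed sign). Release and lift.

```bash
python3 -m creep '{"delta_rot":[[0,0,0],[0,0,0],[0,0,0],[0,0,0],[0,0,0],[0,0,0],[0,0,0],[0,0,0]],"delta_pos":[[0,0,0],[0,0,0],[0,0,0],[0,0,0],[0,0,-3],[0,0,-6],[0,0,-8],[0,0,-8]],"gripper":[3,3,3,3,3,3,3,3]}';python3 go.py .4985 -.035 .13 -1.571
```

```text
time_s: 12.18
position: [0.6373, -0.0127, 0.2125]
eef_rot: [3.141, -0.003, 0.003]
wrist_force: [-0.8, 0.4, 0.0]
finger_gap: 0.0296
dpos [-13.91   2.19   8.21] drot [-0.002 -0.003  1.574] rows>= 8.4 t 12.18 F [-0.8  0.4  0. ] p [ 0.6373 -0.0127  0.2125] gap 0.0296
```

```bash
python3 -m creep '{"delta_rot":[[0,0,0.18],[0,0,0.36],[0,0,0.54],[0,0,0.72],[0,0,0.9],[0,0,1.08],[0,0,1.26],[0,0,1.44]],"delta_pos":[[-3,0.5,-1],[-6,1,-1],[-9,1.5,-1],[-12,2,-1],[-13.9,2.2,0],[-13.9,2.2,2],[-13.9,2.2,4],[-13.9,2.2,5]],"gripper":[0,0,0,0,0,0,0,0]}';python3 - <<'E'
from go import *
f=grab_frame("scene"); fr={"scene":f,"top":grab_frame("top")}
def loc(z):
    obs=[]
    for n in fr:
        m=mask(n,"caddy",proj(cam(fr[n]),[.636,-.0125,.09])[0],40)
        if m is not None: obs.append((cam(fr[n]),m)); print(n,fit(obs[-1:],CADDY,[.636,-.0125,0],z))
loc(.07)
cv2.imwrite("pics/s7.png",f["image"][:,:,::-1]); 
go(.4985,-.035,.084,-1.571)
E
```

```text
time_s: 13.18
position: [0.4967, -0.0348, 0.1589]
eef_rot: [3.139, 0.001, -1.443]
wrist_force: [0.4, 0.5, 0.3]
finger_gap: 0.0002
scene (array([ 6.38646100e-01, -1.19273249e-02,  5.44706563e-04]), np.float64(0.023197274306730745))
top (array([ 0.63904396, -0.01103092,  0.0089788 ]), np.float64(0.6211242141115817))
dpos [ 0.02 -0.11  7.65] drot [0.001 0.    0.138] rows>= 1.2 t 13.38 F [0.5 0.5 0.7] p [ 0.4975 -0.0349  0.1605] gap -0.0001
```

View pics/s7.png

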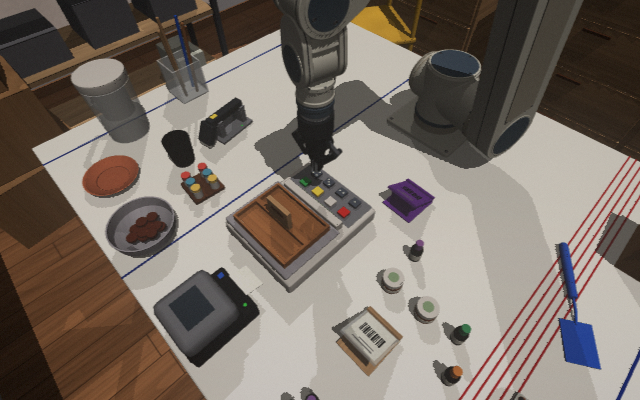

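```bash
python3 -m creep '{"delta_rot":[[0,0,0.138],[0,0,0.138],[0,0,0.138],[0,0,0.138],[0,0,0.138]],"delta_pos":[[0,-0.1,3],[0,-0.1,6],[0,-0.1,7.5],[0,-0.1,7.5],[0,-0.1,7.5]],"gripper":[0,0,0,0,0]}'; python3 go.py .4985 -.035 .074 -1.571
```

```text
time_s: 14.0
position: [0.4993, -0.0349, 0.0869]
eef_rot: [-3.14, -0.0, -1.573]
wrist_force: [1.2, 0.7, 0.3]
finger_gap: 0.0
dpos [0.   0.08 1.29] drot [-0.001 -0.    -0.002] rows>= 0.2 t 14.0 F [1.2 0.7 0.3] p [ 0.4993 -0.0349  0.0869] gap 0.0
```

```bash
python3 -m creep '{"delta_rot":[[0,0,0],[0,0,0],[0,0,0],[0,0,0]],"delta_pos":[[0,0.05,0.6],[0,0.05,1.1],[0,0.05,1.4],[0,0.05,1.4]],"gripper":[0,0,0,0]}'; python3 -m creep '{"delta_rot":[[0,0,0],[0,0,0]],"delta_pos":[[0,0,0.1],[0,0,0.1]],"gripper":[0,0]}'
```

```text
time_s: 14.5
position: [0.4988, -0.035, 0.0738]
eef_rot: [-3.139, -0.001, -1.575]
wrist_force: [-5.2, 1.1, 21.3]
finger_gap: 0.0003
time_s: 14.75
position: [0.4988, -0.035, 0.0736]
eef_rot: [-3.138, -0.001, -1.575]
wrist_force: [-9.2, 1.6, 31.7]
finger_gap: -0.0001
```

```bash
python3 -m creep '{"delta_rot":[[0,0,0],[0,0,0],[0,0,0],[0,0,0],[0,0,0],[0,0,0],[0,0,0],[0,0,0]],"delta_pos":[[0,0,-4],[0,0,-8],[-5,-1,-9],[-11,-1.5,-9],[-17,-2.5,-9],[-23,-3.5,-8],[-28.4,-4.2,-7],[-28.4,-4.2,-7]],"gripper":[0,0,7,7,7,7,7,7]}';python3 - <<'E'
from go import *
f=grab_frame("scene"); fr={"scene":f,"top":grab_frame("top")}
for p in ([.5403,.25],[.5415,.3425]): print(locate(JAR,"jar1",p,fr,0,False))
crop(f["image"],300,180,500,380,3,"pics/j1.png"); 
go(.5403,.25,.038,-1.571)
E
```

```text
time_s: 15.75
position: [0.5465, 0.1403, 0.1429]
eef_rot: [3.138, 0.043, -1.488]
wrist_force: [-0.4, -0.7, 0.3]
finger_gap: 0.0702
{'n': 1, 'both': (array([0.54077255, 0.24873942]), np.float64(0.057364897178383556))}
{'n': 2, 'both': (array([0.5408169 , 0.34238913]), np.float64(0.4043344165723397)), 'scene': (array([0.54274409, 0.34266977]), np.float64(0.1024500675502976)), 'top': (array([0.53918517, 0.34252827]), np.float64(0.2945098039215686))}
dpos [-10.53  -0.33  11.08] drot [0.003 0.043 0.083] rows>= 2.4 t 16.05 F [-0.2  0.5 -0.1] p [0.5462 0.1402 0.1442] gap 0.0701
```

View pics/j1.png

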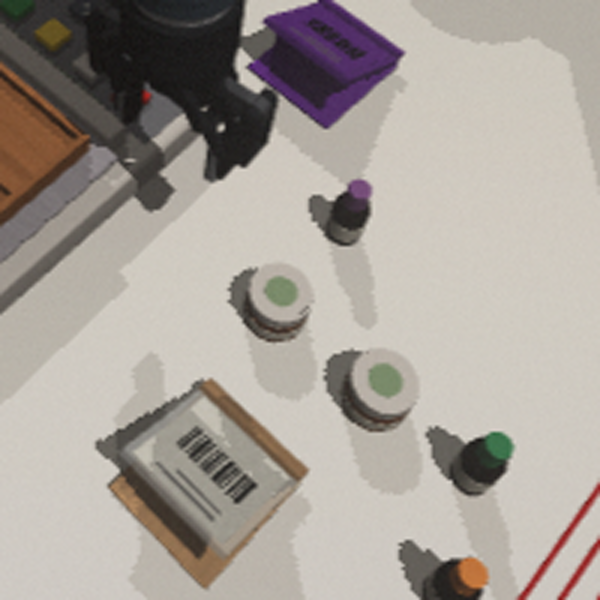

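Run:
```python
from go import *
o=get_obs();print(o["q"].round(3)); go(.5403,.25,.15,1.5708)
```

```text
[ 0.081  0.335 -0.162  1.075  0.043  3.141]
dpos [-11.01  -0.31  -0.11] drot [-0.066  0.005 -3.059] rows>= 16.4 t 16.05 F [-0.2  0.5 -0.1] p [0.5462 0.1402 0.1442] gap 0.0701
```

```bash
python3 -m creep '{"delta_rot":[[0,0,-0.18],[0,0,-0.36],[0,0,-0.54],[0,0,-0.72],[0,0,-0.9],[0,0,-1.08],[0,0,-1.26],[0,0,-1.44]],"delta_pos":[[0,0,-1],[-2,0,-2],[-4,0,-2],[-6,0,-2],[-8,0,-2],[-9,-0.2,-2],[-10,-0.3,-2],[-11,-0.3,-2]],"gripper":[7,7,7,7,7,7,7,7]}';python3 go.py .5403 .25 .16 1.571
```

```text
time_s: 17.05
position: [0.5402, 0.2496, 0.1691]
eef_rot: [-3.099, 0.007, -0.042]
wrist_force: [0.4, -0.2, 0.2]
finger_gap: 0.07
dpos [ 0.01 -0.    0.91] drot [-0.039 -0.029 -1.613] rows>= 8.6 t 17.05 F [ 0.4 -0.2  0.2] p [0.5402 0.2496 0.1691] gap 0.07
```

```bash
python3 -m creep '{"delta_rot":[[0,0,-0.18],[-0.01,0,-0.36],[-0.02,-0.01,-0.54],[-0.02,-0.02,-0.72],[-0.03,-0.02,-0.9],[-0.03,-0.03,-1.08],[-0.04,-0.03,-1.26],[-0.04,-0.03,-1.44]],"delta_pos":[[0,0,0],[0,0,0],[0,0,1],[0,0,1],[0,0,1],[0,0,1],[0,0,1],[0,0,1]],"gripper":[7,7,7,7,7,7,7,7]}';python3 go.py .5405 .2495 .1 1.571
```

```text
time_s: 18.05
position: [0.5402, 0.2497, 0.1591]
eef_rot: [-3.139, 0.003, 1.398]
wrist_force: [-0.9, -0.1, 0.8]
finger_gap: 0.07
dpos [0.   0.05 5.91] drot [-0.003  0.003 -0.173] rows>= 0.9 t 18.05 F [-0.9 -0.1  0.8] p [0.5402 0.2497 0.1591] gap 0.07
```

```bash
python3 -m creep '{"delta_rot":[[0,0,-0.173],[0,0,-0.173],[0,0,-0.173],[0,0,-0.173]],"delta_pos":[[0,0.05,3],[0,0.05,5.9],[0,0.05,5.9],[0,0.05,5.9]],"gripper":[7,7,7,7]}';python3 - <<'E'
from go import *
f=grab_frame("scene"); crop(f["image"],330,200,480,350,4,"pics/j2.png"); 
go(.5405,.2495,.038,1.571)
E
```

```text
time_s: 18.55
position: [0.5409, 0.2498, 0.1009]
eef_rot: [-3.139, 0.002, 1.565]
wrist_force: [0.2, -0.1, 0.6]
finger_gap: 0.0705
dpos [-0.03 -0.05  6.32] drot [-0.002  0.002 -0.005] rows>= 1.0 t 18.6 F [ 0.2 -0.  -0.1] p [0.5411 0.2499 0.1012] gap 0.07
```

View pics/j2.png

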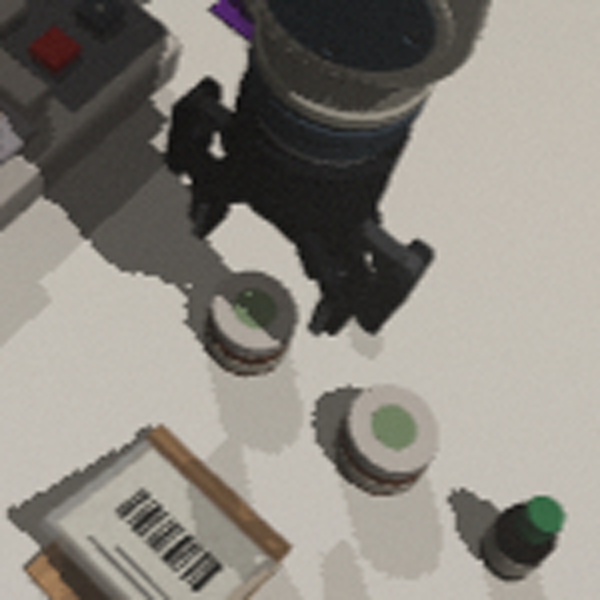

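```bash
python3 -m creep '{"delta_rot":[[0,0,0],[0,0,0],[0,0,0],[0,0,0],[0,0,0],[0,0,0],[0,0,0],[0,0,0]],"delta_pos":[[0,-0.05,3],[0,-0.05,5.5],[0,-0.05,6.3],[0,-0.05,6.3],[0,-0.05,6.3],[0,-0.05,6.3],[0,-0.05,6.3],[0,-0.05,6.3]],"gripper":[7,7,7,7,3,3,3,3]}' 30;  python3 -m creep '{"delta_rot":[[0,0,0],[0,0,0],[0,0,0],[0,0,0],[0,0,0],[0,0,0]],"delta_pos":[[0,0,-2],[0,0,-5],[0,0,-10],[0,0,-15],[0,0,-17],[0,0,-17]],"gripper":[3,3,3,3,3,3]}'; python3 go.py .673 .028 .19 1.571
```

```text
time_s: 19.6
position: [0.5403, 0.2499, 0.0382]
eef_rot: [-3.14, 0.002, 1.566]
wrist_force: [-0.6, 1.0, 5.0]
finger_gap: 0.0473
time_s: 20.35
position: [0.541, 0.2503, 0.2087]
eef_rot: [-3.141, 0.001, 1.566]
wrist_force: [0.1, 0.2, -2.2]
finger_gap: 0.0468
dpos [-22.17  13.31   1.9 ] drot [-0.     0.001 -0.005] rows>= 4.1 t 20.35 F [ 0.1  0.2 -2.2] p [0.541  0.2503 0.2087] gap 0.0468
```

```bash
python3 -m creep '{"delta_rot":[[0,0,0],[0,0,0],[0,0,0],[0,0,0],[0,0,0],[0,0,0],[0,0,0]],"delta_pos":[[-4,2.4,0],[-8.5,5.1,0],[-13,7.8,0],[-17.5,10.5,0],[-21,12.6,1],[-22.2,13.3,2],[-22.2,13.3,2]],"gripper":[3,3,3,3,3,3,3]}'
python3 - <<'E'
from go import *
f=grab_frame("scene"); crop(f["image"],200,130,400,280,4,"pics/j3.png"); 
go(.673,.028,.116,1.571)
fr={"scene":f}
m=mask("scene","caddy",proj(cam(f),[.636,-.0125,.09])[0],40)
print(fit([(cam(f),m)],CADDY,[.636,-.0125,0],.07) if m is not None else None)
E
```

```text
time_s: 21.22
position: [0.6715, 0.0271, 0.1844]
eef_rot: [-3.134, 0.002, 1.565]
wrist_force: [0.4, 0.6, -1.5]
finger_gap: 0.0471
dpos [0.02 0.2  6.95] drot [-0.007  0.002 -0.005] rows>= 1.1 t 21.27 F [ 0.8 -0.2 -1.7] p [0.6714 0.028  0.1855] gap 0.047
(array([ 0.6379393 , -0.01050857, -0.00536072]), np.float64(0.4561869803921568))
```

View pics/j3.png

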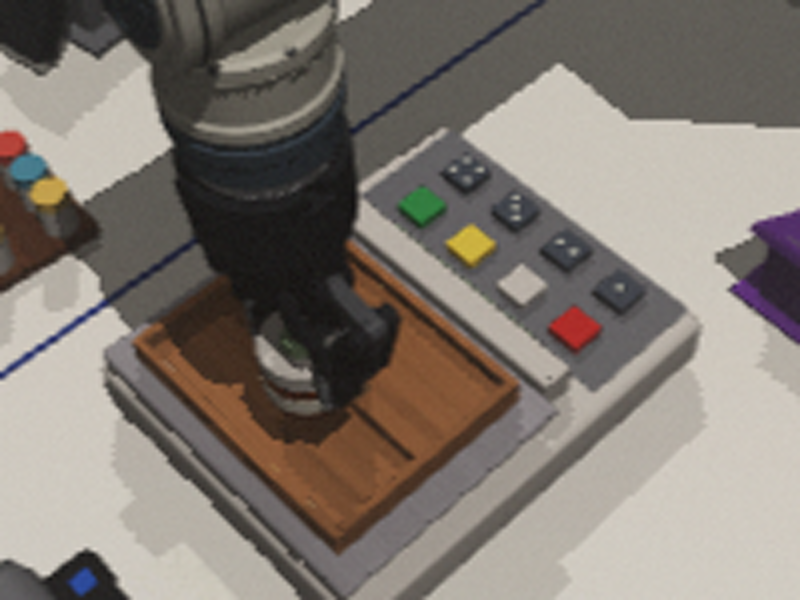

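```bash
python3 -m creep '{"delta_rot":[[0,0,0],[0,0,0],[0,0,0],[0,0,0],[0,0,0],[0,0,0]],"delta_pos":[[0,0.1,2],[0,0.1,4],[0,0.1,5.5],[0,0.1,6.2],[0,0.1,6.5],[0,0.1,6.5]],"gripper":[3,3,3,3,3,3]}';  python3 -m creep '{"delta_rot":[[0,0,0],[0,0,0],[0,0,0]],"delta_pos":[[0,0,0.2],[0,0,0.4],[0,0,0.4]],"gripper":[3,3,3]}'
```

```text
time_s: 22.08
position: [0.6731, 0.0274, 0.1221]
eef_rot: [-3.138, 0.003, 1.566]
wrist_force: [-1.0, -0.3, -1.7]
finger_gap: 0.0471
time_s: 22.45
position: [0.6729, 0.0272, 0.1176]
eef_rot: [-3.137, 0.003, 1.566]
wrist_force: [0.0, 0.7, -0.6]
finger_gap: 0.0469
```

```bash
python3 -m creep '{"delta_rot":[[0,0,0],[0,0,0]],"delta_pos":[[0,0,0.15],[0,0,0.15]],"gripper":[3,3]}'
```

```text
time_s: 22.7
position: [0.6729, 0.0272, 0.1163]
eef_rot: [-3.138, 0.003, 1.566]
wrist_force: [-0.4, 0.0, -0.4]
finger_gap: 0.047
```

```bash
python3 -m creep '{"delta_rot":[[0,0,0],[0,0,0]],"delta_pos":[[0,0,0.1],[0,0,0.1]],"gripper":[3,3]}'
```

```text
time_s: 22.95
position: [0.6729, 0.0272, 0.1162]
eef_rot: [-3.138, 0.003, 1.566]
wrist_force: [-2.4, -1.3, 5.7]
finger_gap: 0.0469
```

Seated. Open just enough and lift.

```bash
python3 -m creep '{"delta_rot":[[0,0,0],[0,0,0],[0,0,0],[0,0,0],[0,0,0],[0,0,0],[0,0,0],[0,0,0]],"delta_pos":[[0,0,0],[0,0,0],[0,0,0],[0,0,-1.5],[0,0,-4],[0,0,-8],[0,0,-10],[0,0,-10]],"gripper":[5.6,5.6,5.6,5.6,5.6,5.6,5.6,5.6]}'; python3 go.py .5415 .3425 .2 1.571
```

```text
time_s: 23.95
position: [0.674, 0.0275, 0.2178]
eef_rot: [3.142, 0.003, 1.566]
wrist_force: [0.1, -0.9, -0.3]
finger_gap: 0.0561
dpos [ 31.44 -13.41   1.69] drot [ 0.     0.003 -0.005] rows>= 5.5 t 23.95 F [ 0.1 -0.9 -0.3] p [0.674  0.0275 0.2178] gap 0.0561
```

```bash
python3 -m creep '{"delta_rot":[[0,0,0],[0,0,0],[0,0,0],[0,0,0],[0,0,0],[0,0,0],[0,0,0],[0,0,0]],"delta_pos":[[5,-2,0],[10,-4.1,0],[15,-6.3,0],[20,-8.4,1],[25,-10.6,4],[29,-12.4,7],[31.4,-13.4,9],[31.4,-13.4,11]],"gripper":[7,7,7,7,7,7,7,7]}'
python3 - <<'E'
from go import *
f=grab_frame("scene"); crop(f["image"],230,170,480,380,3,"pics/j4.png");
fr={"scene":f,"top":grab_frame("top")}
print(locate(JAR,"jar1",[.5415,.3425],fr,0,False))
for n in fr:
  for d in outline_of(n,"jar1"): print(n,d["p"],d["rect"])
go(.5415,.3425,.038,1.571)
E
```

```text
time_s: 24.95
position: [0.5386, 0.3436, 0.1032]
eef_rot: [-3.136, 0.003, 1.569]
wrist_force: [0.5, -0.4, -0.6]
finger_gap: 0.0702
{'n': 1, 'both': (array([0.54155585, 0.34248166]), np.float64(0.07674252182624874))}
scene 0.74 [335.7, 306.5, 400.0, 373.3]
scene 0.65 [264.9, 225.7, 290.7, 251.9]
scene 0.55 [415.1, 299.6, 442.0, 324.6]
top 0.69 [305.5, 138.8, 321.7, 156.2]
dpos [0.1  0.09 6.77] drot [-0.003  0.002 -0.006] rows>= 1.1 t 25.25 F [0.5 0.7 1. ] p [0.5409 0.3416 0.1057] gap 0.07
```

View pics/j4.png

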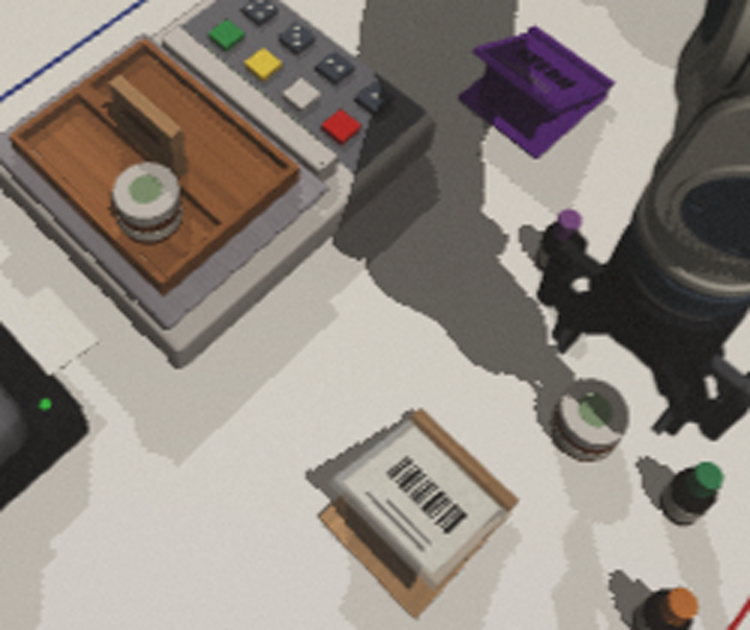

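```bash
python3 -m creep '{"delta_rot":[[0,0,0],[0,0,0],[0,0,0],[0,0,0],[0,0,0],[0,0,0],[0,0,0],[0,0,0]],"delta_pos":[[0.1,0.05,2],[0.1,0.05,4.5],[0.1,0.05,6.2],[0.1,0.05,6.8],[0.1,0.05,6.8],[0.1,0.05,6.8],[0.1,0.05,6.8],[0.1,0.05,6.8]],"gripper":[6.8,6.8,6.8,6.8,6.8,3,3,3]}' 30;  python3 -m creep '{"delta_rot":[[0,0,0],[0,0,0],[0,0,0],[0,0,0],[0,0,0],[0,0,0],[0,0,0]],"delta_pos":[[0,0,0],[0,0,-2],[0,0,-5],[0,0,-10],[0,0,-15],[0,0,-17],[0,0,-17]],"gripper":[3,3,3,3,3,3,3]}'; python3 go.py .603 .028 .21 1.571
```

```text
time_s: 26.25
position: [0.5411, 0.3429, 0.0381]
eef_rot: [-3.139, 0.002, 1.566]
wrist_force: [-0.9, -0.5, 6.9]
finger_gap: 0.0471
time_s: 27.12
position: [0.5418, 0.3435, 0.2086]
eef_rot: [-3.14, 0.001, 1.566]
wrist_force: [-0.6, -0.1, -1.0]
finger_gap: 0.0473
dpos [-31.52   6.27  -0.11] drot [-0.001  0.001 -0.005] rows>= 5.1 t 27.12 F [-0.6 -0.1 -1. ] p [0.5418 0.3435 0.2086] gap 0.0473
```

```bash
python3 -m creep '{"delta_rot":[[0,0,0],[0,0,0],[0,0,0],[0,0,0],[0,0,0],[0,0,0],[0,0,0],[0,0,0]],"delta_pos":[[-5,1,0],[-10,2,0],[-15,3,0],[-20,4,0],[-25,5,0],[-29,5.8,1],[-31.5,6.3,3],[-31.5,6.3,4]],"gripper":[3,3,3,3,3,3,3,3]}'
python3 - <<'E'
from go import *
f=grab_frame("scene"); crop(f["image"],200,130,400,280,4,"pics/j5.png"); 
go(.603,.028,.116,1.571)
E
```

```text
time_s: 28.12
position: [0.6019, 0.0261, 0.1648]
eef_rot: [-3.134, 0.002, 1.563]
wrist_force: [0.2, -0.1, -0.2]
finger_gap: 0.0471
dpos [0.08 0.2  4.81] drot [-0.009  0.002 -0.007] rows>= 0.8 t 28.18 F [-0.3  0.9 -2.1] p [0.6014 0.0273 0.1641] gap 0.0471
```

View pics/j5.png

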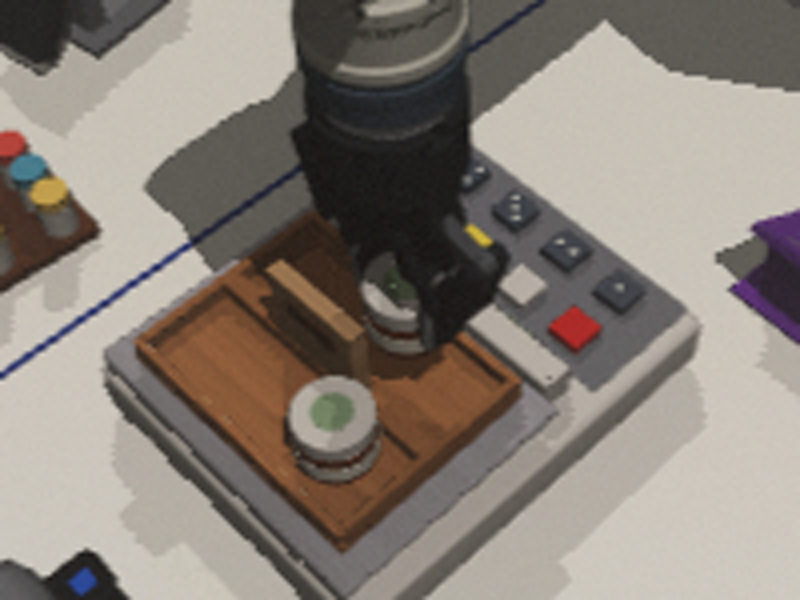

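```bash
python3 -m creep '{"delta_rot":[[0,0,0],[0,0,0],[0,0,0],[0,0,0],[0,0,0],[0,0,0]],"delta_pos":[[0,0.1,1],[0,0.1,2],[0,0.1,3],[0,0.1,4],[0,0.1,4.4],[0,0.1,4.4]],"gripper":[3,3,3,3,3,3]}';  python3 -m creep '{"delta_rot":[[0,0,0],[0,0,0],[0,0,0]],"delta_pos":[[0,0,0.2],[0,0,0.4],[0,0,0.4]],"gripper":[3,3,3]}'
```

```text
time_s: 28.92
position: [0.6034, 0.0276, 0.1233]
eef_rot: [-3.137, 0.003, 1.566]
wrist_force: [0.3, 0.1, -1.5]
finger_gap: 0.0467
time_s: 29.3
position: [0.6034, 0.0276, 0.1195]
eef_rot: [-3.137, 0.003, 1.566]
wrist_force: [-1.0, 1.1, 0.5]
finger_gap: 0.0466
```

```bash
python3 -m creep '{"delta_rot":[[0,0,0],[0,0,0],[0,0,0]],"delta_pos":[[0,0,0.2],[0,0,0.3],[0,0,0.3]],"gripper":[3,3,3]}'; python3 -m creep '{"delta_rot":[[0,0,0],[0,0,0]],"delta_pos":[[0,0,0.1],[0,0,0.1]],"gripper":[3,3]}'
```

```text
time_s: 29.68
position: [0.6034, 0.0276, 0.1164]
eef_rot: [-3.137, 0.003, 1.566]
wrist_force: [-0.3, 0.0, -0.2]
finger_gap: 0.0474
time_s: 29.92
position: [0.6035, 0.0276, 0.1161]
eef_rot: [-3.138, 0.003, 1.566]
wrist_force: [-2.5, -0.4, 3.9]
finger_gap: 0.0471
```

```bash
python3 -m creep '{"delta_rot":[[0,0,0],[0,0,0],[0,0,0],[0,0,0],[0,0,0],[0,0,0],[0,0,0],[0,0,0]],"delta_pos":[[0,0,0],[0,0,0],[0,0,0],[0,0,-1.5],[0,0,-4],[0,0,-8],[0,0,-10],[0,0,-10]],"gripper":[5.6,5.6,5.6,5.6,5.6,5.6,5.6,5.6]}'; python3 go.py .496 -.4436 .2 1.716
```

```text
time_s: 30.92
position: [0.6046, 0.0278, 0.2179]
eef_rot: [-3.141, 0.003, 1.566]
wrist_force: [-0.9, -0.8, -0.6]
finger_gap: 0.056
dpos [-47.19 -10.63   1.93] drot [-0.     0.003 -0.15 ] rows>= 7.7 t 30.93 F [-0.9 -0.8 -0.6] p [0.6046 0.0278 0.2179] gap 0.056
```

```bash
python3 -m creep '{"delta_rot":[[0,0,-0.02],[0,0,-0.04],[0,0,-0.06],[0,0,-0.08],[0,0,-0.1],[0,0,-0.12],[0,0,-0.15],[0,0,-0.15]],"delta_pos":[[-4,-0.5,-1],[-10,-2,-1],[-16,-3.5,-1],[-22,-5,-1],[-28,-6.5,-1],[-34,-8,-1],[-38,-9,0],[-40,-10,0]],"gripper":[5.6,5.6,5.6,5.6,5.6,5.6,5.6,5.6]}'
python3 - <<'E'
from go import *
f=grab_frame("scene"); cv2.imwrite("pics/s8.png",f["image"][:,:,::-1])
fr={"scene":f,"top":grab_frame("top")}
for n in fr: 
    crop(fr[n]["image"],*((170,70,290,170) if n=="scene" else (400,140,520,240)),6,f"pics/d_{n}.png")
r=locate(SCAN,"scanner",[.496,-.4436,.145],fr,.055,zc=.06); print(r)
go(.496,-.4436,.14,1.716)
E
```

```text
time_s: 31.92
position: [0.5005, -0.3733, 0.215]
eef_rot: [-3.135, -0.0, 1.714]
wrist_force: [-0.2, 0.8, 0.1]
finger_gap: 0.056
{'n': 2, 'both': (array([ 0.49747735, -0.44129661,  0.14234813]), np.float64(1.551867522577443)), 'scene': (array([ 0.49452498, -0.44449682,  0.16152357]), np.float64(0.10887230514096186)), 'top': (array([ 0.49759177, -0.43677339,  0.09524771]), np.float64(1.4005875966021586))}
dpos [-7.09 -1.59  7.71] drot [-0.005  0.001 -0.001] rows>= 1.7 t 32.12 F [0.4 0.3 1.2] p [ 0.5018 -0.371   0.2169] gap 0.0563
```

View pics/s8.png

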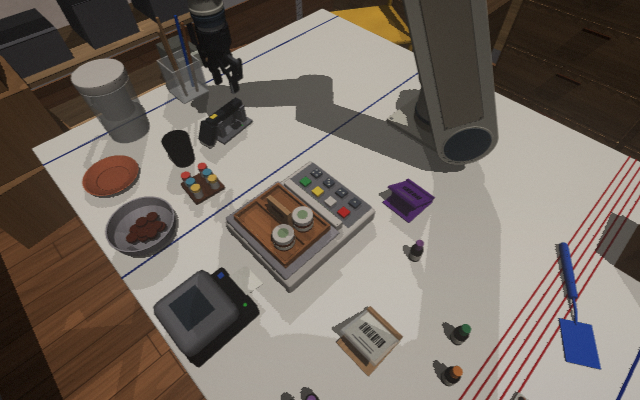

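View pics/d_top.png

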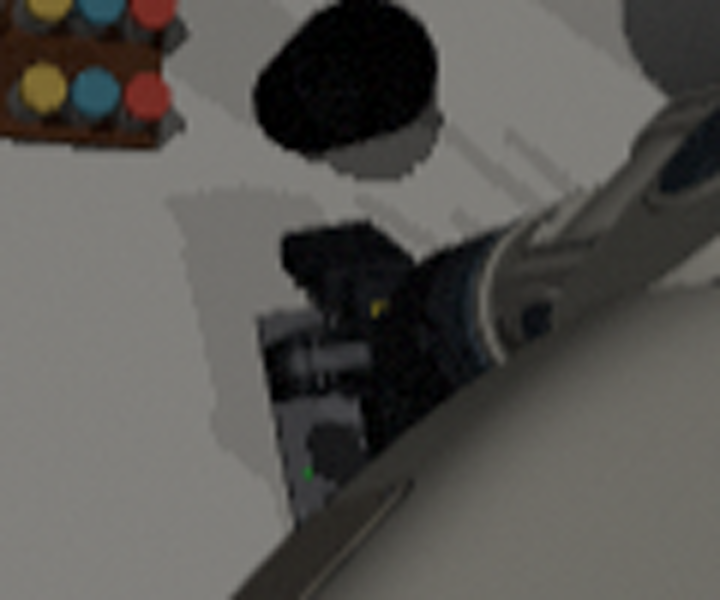

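Run:
```python
from go import *
fr={n:grab_frame(n) for n in("scene","top")}
outs=[]
for n,(l,t,r,b) in(("top",(425,150,495,240)),("scene",(190,85,265,160))):
    im=cv2.imread(f"pics/{n}0.png")[t:b,l:r]; s=7 if n=="top" else 8
    im=cv2.resize(im,None,fx=s,fy=s,interpolation=cv2.INTER_CUBIC)
    im=np.clip(im.astype(int)*2,0,255).astype(np.uint8)
    for q,col in zip(place(SCAN,[.496,-.444,.15],.055),((0,255,0),(0,200,255))):
        uv=(proj(cam(fr[n]),q)+.5-[l,t])*s-.5
        for i in range(8):
            for j in range(i):
                if bin(i^j).count("1")==1: cv2.line(im,tuple(uv[i].astype(int).tolist()),tuple(uv[j].astype(int).tolist()),col,1)
    outs.append(im)
cv2.imwrite("pics/ov_t.png",outs[0][:600]); cv2.imwrite("pics/ov_s.png",outs[1])
```

```text
(no output)
```

View pics/ov_t.png

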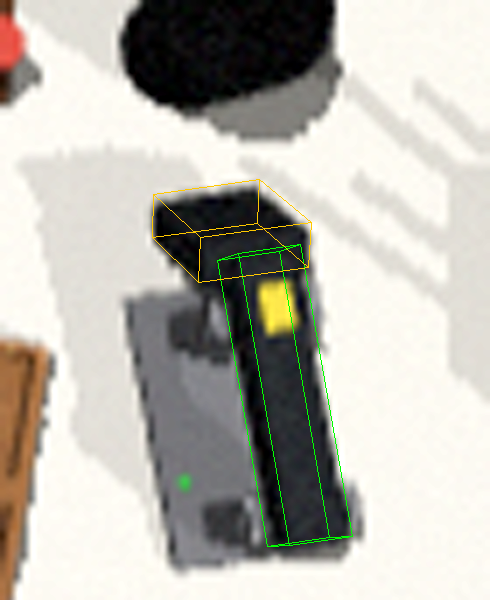

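View pics/ov_s.png

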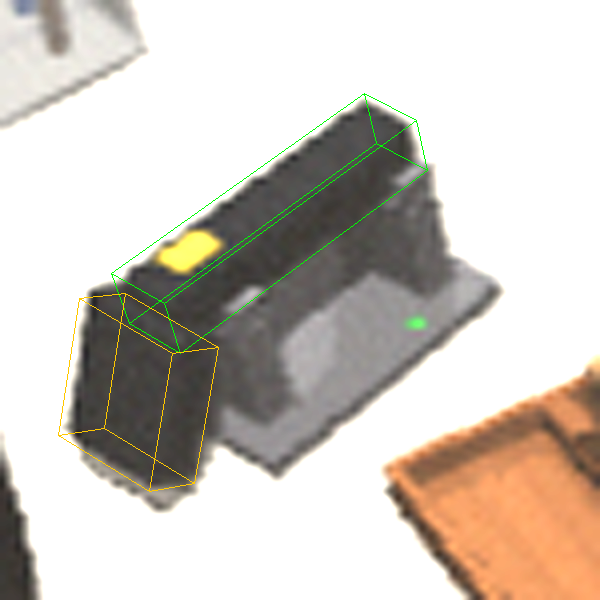

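```bash
python3 go.py .496 -.443 .12 1.726
```

```text
dpos [-7.07 -1.64  9.75] drot [-0.004  0.002 -0.009] rows>= 1.9 t 32.23 F [0.4 0.4 0.8] p [ 0.5023 -0.3704  0.2173] gap 0.0561
```

```bash
python3 -m creep '{"delta_rot":[[0,0,-0.009],[0,0,-0.009],[0,0,-0.009],[0,0,-0.009],[0,0,-0.009],[0,0,-0.009]],"delta_pos":[[-3,-0.7,0],[-6,-1.4,2],[-7.1,-1.65,6],[-7.1,-1.65,9.7],[-7.1,-1.65,9.7],[-7.1,-1.65,9.7]],"gripper":[5.6,5.6,5.6,5.6,5.6,5.6]}';python3 - <<'E'
from go import *
f=grab_frame("scene"); crop(f["image"],170,50,290,150,6,"pics/d2.png")
go(.496,-.443,.068,1.726)
E
```

```text
time_s: 32.98
position: [0.4964, -0.4442, 0.122]
eef_rot: [-3.138, 0.003, 1.726]
wrist_force: [0.3, 0.5, 1.4]
finger_gap: 0.0562
dpos [ 0.18 -0.    5.44] drot [-0.003  0.004 -0.   ] rows>= 0.9 t 33.02 F [ 0.5 -0.3  0.1] p [ 0.4964 -0.4445  0.1224] gap 0.056
```

View pics/d2.png

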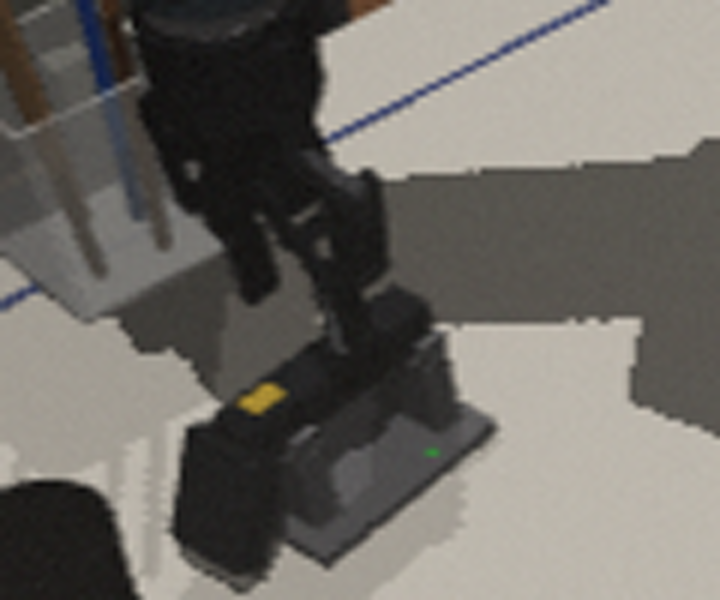

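```bash
python3 -m creep '{"delta_rot":[[0,0,0],[0,0,0],[0,0,0],[0,0,0],[0,0,0],[0,0,0],[0,0,0],[0,0,0]],"delta_pos":[[0.1,0,1.5],[0.1,0,3],[0.1,0,4.5],[0.1,0,5.3],[0.1,0,5.3],[0.1,0,5.3],[0.1,0,5.3],[0.1,0,5.3]],"gripper":[5.6,5.6,5.6,5.6,5.6,0,0,0]}' 60; python3 go.py .5 -.443 .2 1.726;python3 -m creep '{"delta_rot":[[0,0,0]],"delta_pos":[[0,0,0]],"gripper":[0]}'
```

```text
time_s: 34.02
position: [0.4953, -0.4439, 0.0679]
eef_rot: [-3.138, 0.003, 1.725]
wrist_force: [-1.2, -0.4, 3.9]
finger_gap: 0.0274
dpos [ -0.02   0.43 -13.21] drot [-0.004  0.003 -0.001] rows>= 2.1 t 34.02 F [-1.2 -0.4  3.9] p [ 0.4953 -0.4439  0.0679] gap 0.0274
time_s: 34.15
position: [0.4953, -0.4439, 0.0679]
eef_rot: [-3.138, 0.003, 1.725]
wrist_force: [0.6, 0.0, 5.5]
finger_gap: 0.0275
```

```bash
python3 -m creep '{"delta_rot":[[0,0,0],[0,0,0],[0,0,0],[0,0,0],[0,0,0],[0,0,0],[0,0,0],[0,0,0]],"delta_pos":[[0,0,-1],[0,0,-2.5],[0,0,-5],[0,0,-8],[0,0,-12],[0,0,-16],[0,0,-18],[0,0,-18]],"gripper":[0,0,0,0,0,0,0,0]}'
python3 - <<'E'
from go import *
f=grab_frame("scene"); crop(f["image"],140,0,290,150,4,"pics/d3.png")
go(.535,.297,.26,1.571)
E
```

```text
time_s: 35.15
position: [0.4961, -0.4436, 0.2495]
eef_rot: [-3.139, 0.005, 1.725]
wrist_force: [-0.6, 0.0, -2.7]
finger_gap: 0.0273
dpos [72.54 15.23 -1.49] drot [-0.004  0.003  0.154] rows>= 11.9 t 35.2 F [ 1.2 -0.3 -1.6] p [ 0.4958 -0.4432  0.2478] gap 0.0272
```

View pics/d3.png

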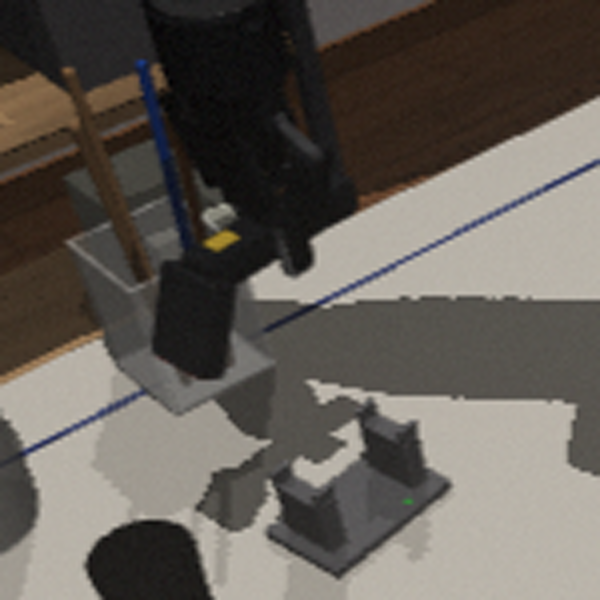

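```bash
python3 -m creep '{"delta_rot":[[0,0,0.01],[0,0,0.02],[0,0,0.04],[0,0,0.06],[0,0,0.07],[0,0,0.08],[0,0,0.09],[0,0,0.1]],"delta_pos":[[3,0.6,0],[8,1.7,0],[13.5,2.8,0],[19,4,0],[24.5,5.1,0],[30,6.3,0],[35.5,7.5,0],[41,8.6,0]],"gripper":[0,0,0,0,0,0,0,0]}'; python3 go.py .536 .2975 .25 1.571
```

```text
time_s: 36.2
position: [0.5171, -0.023, 0.2448]
eef_rot: [-3.136, 0.002, 1.624]
wrist_force: [0.2, -0.5, -1.8]
finger_gap: 0.0274
dpos [31.9  3.6 -0.6] drot [-0.006  0.002  0.053] rows>= 5.1 t 36.2 F [ 0.2 -0.5 -1.8] p [ 0.5171 -0.023   0.2448] gap 0.0274
```

```bash
python3 -m creep '{"delta_rot":[[0,0,0.01],[0,0,0.02],[0,0,0.03],[0,0,0.04],[0,0,0.053],[0,0,0.053],[0,0,0.053],[0,0,0.053]],"delta_pos":[[5,0.6,0],[10,1.2,0],[15,1.7,0],[20,2.3,0],[25,2.8,0],[29,3.3,0],[31.9,3.6,1],[31.9,3.6,3]],"gripper":[0,0,0,0,0,0,0,0]}'
python3 - <<'E'
from go import *
f=grab_frame("scene"); crop(f["image"],300,190,460,390,3,"pics/b1.png")
go(.536,.2975,.161,1.571)
E
```

```text
time_s: 37.2
position: [0.5359, 0.2976, 0.2135]
eef_rot: [-3.136, 0.003, 1.575]
wrist_force: [0.3, -0.3, -1.6]
finger_gap: 0.0272
dpos [0.15 0.16 4.94] drot [-0.009  0.005  0.003] rows>= 0.8 t 37.25 F [ 0.1  0.9 -3.2] p [0.5349 0.2963 0.2104] gap 0.0275
```

View pics/b1.png

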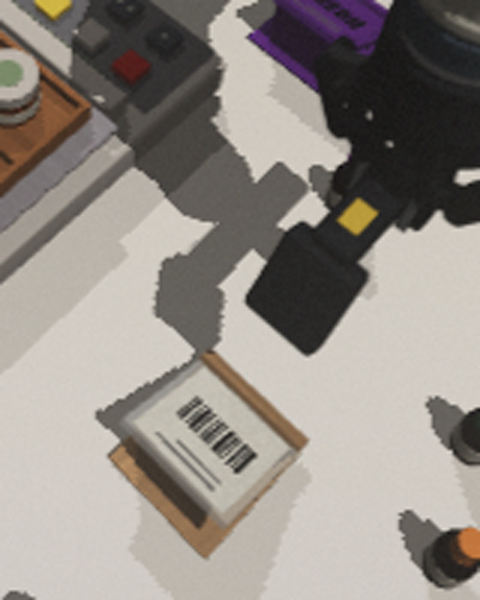

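```bash
python3 -m creep '{"delta_rot":[[0,0,0],[0,0,0],[0,0,0],[0,0,0],[0,0,0],[0,0,0]],"delta_pos":[[0.05,0.1,1.5],[0.1,0.1,3],[0.1,0.1,4.4],[0.1,0.1,4.8],[0.1,0.1,4.8],[0.1,0.1,4.8]],"gripper":[0,0,0,0,0,0]}'
python3 - <<'E'
from go import *
go(.536,.2975,.161,1.571)
fr={n:grab_frame(n) for n in ("scene","top")}
r=None
o=get_obs(); p=o["position"]; 
for n,(l,t,r,b) in(("top",(190,110,280,230)),("scene",(330,210,450,380))):
    im=fr[n]["image"][t:b,l:r,::-1]; s=5 if n=="top" else 3.5
    im=cv2.resize(im,None,fx=s,fy=s,interpolation=cv2.INTER_CUBIC)
    im=np.clip(im.astype(int)*2,0,255).astype(np.uint8) if n=="top" else im.copy()
    for q,col in zip(place(SCAN,[p[0],p[1],0],p[2]-.013),((0,255,0),(0,200,255))):
        uv=(proj(cam(fr[n]),q)+.5-[l,t])*s-.5
        for i in range(8):
            for j in range(i):
                if bin(i^j).count("1")==1: cv2.line(im,tuple(uv[i].astype(int).tolist()),tuple(uv[j].astype(int).tolist()),col,1)
    cv2.imwrite(f"pics/sc_{n}.png",im)
E
```

```text
time_s: 38.0
position: [0.5375, 0.2964, 0.1677]
eef_rot: [-3.138, 0.002, 1.572]
wrist_force: [0.3, -0.4, -0.5]
finger_gap: 0.0274
dpos [ 0.11 -0.14  0.67] drot [-0.003  0.002  0.001] rows>= 0.1 t 38.0 F [ 0.3 -0.4 -0.5] p [0.5375 0.2964 0.1677] gap 0.0274
```

View pics/sc_scene.png

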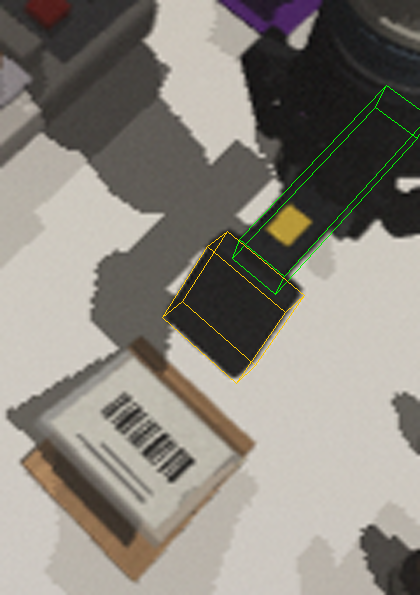

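View pics/sc_top.png

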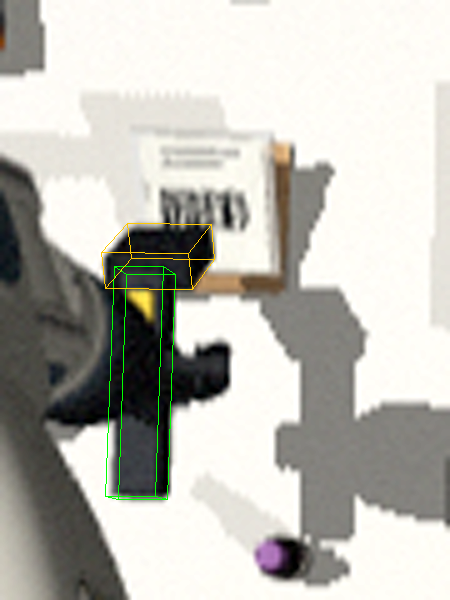

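```bash
python3 -m creep '{"delta_rot":[[0,0,0],[0,0,0],[0,0,0],[0,0,0],[0,0,0],[0,0,0],[0,0,0],[0,0,0]],"delta_pos":[[0.1,-0.1,0.3],[0.1,-0.1,0.6],[0.1,-0.1,0.6],[0.1,-0.1,0.6],[0.1,-0.1,0.6],[0.1,-0.1,0.6],[0.1,-0.1,0.6],[0.1,-0.1,0.6]],"gripper":[0,0,0,0,0,0,0,0]}'; python3 -m creep '{"delta_rot":[[0,0,0],[0,0,0],[0,0,0],[0,0,0],[0,0,0],[0,0,0],[0,0,0],[0,0,0]],"delta_pos":[[0,0,0],[0,0,0],[0,0,0],[0,0,0],[0,0,0],[0,0,0],[0,0,0],[0,0,0]],"gripper":[0,0,0,0,0,0,0,0]}'; python3 -m creep '{"delta_rot":[[0,0,0],[0,0,0],[0,0,0],[0,0,0]],"delta_pos":[[0,0,0],[0,0,0],[0,0,0],[0,0,0]],"gripper":[0,0,0,0]}'
python3 go.py .536 .2975 .26 1.571
```

```text
time_s: 39.1
position: [0.5362, 0.2974, 0.1611]
eef_rot: [-3.137, 0.003, 1.572]
wrist_force: [-0.4, -0.2, -1.7]
finger_gap: 0.0278
time_s: 40.1
position: [0.5362, 0.2974, 0.1611]
eef_rot: [-3.138, 0.003, 1.572]
wrist_force: [0.3, 0.2, -0.7]
finger_gap: 0.0269
time_s: 40.6
position: [0.5362, 0.2974, 0.1611]
eef_rot: [-3.137, 0.003, 1.572]
wrist_force: [0.0, 0.5, -1.8]
finger_gap: 0.0272
dpos [-0.01 -0.06 -9.89] drot [-0.004  0.003  0.001] rows>= 1.6 t 40.6 F [ 0.   0.5 -1.8] p [0.5362 0.2974 0.1611] gap 0.0272
```

```bash
python3 -m creep '{"delta_rot":[[0,0,0],[0,0,0],[0,0,0],[0,0,-0.02],[0,0,-0.03],[0,0,-0.04],[0,0,-0.06],[0,0,-0.07]],"delta_pos":[[0,0,-3],[0,0,-7],[-3,0,-9],[-8,-0.5,-9],[-13.5,-0.8,-9],[-19,-1,-9],[-24.5,-1.5,-9],[-30,-2,-9]],"gripper":[0,0,0,0,0,0,0,0]}'; python3 go.py .4953 -.4439 .25 1.725
```

```text
time_s: 41.6
position: [0.5165, -0.0041, 0.2522]
eef_rot: [-3.138, 0.002, 1.643]
wrist_force: [0.0, 0.2, -0.2]
finger_gap: 0.0273
dpos [-43.71  -5.26   0.34] drot [-0.004  0.002 -0.082] rows>= 7.0 t 41.6 F [ 0.   0.2 -0.2] p [ 0.5165 -0.0041  0.2522] gap 0.0273
```

```bash
python3 -m creep '{"delta_rot":[[0,0,-0.01],[0,0,-0.02],[0,0,-0.04],[0,0,-0.05],[0,0,-0.06],[0,0,-0.07],[0,0,-0.08],[0,0,-0.082]],"delta_pos":[[-5.5,-0.7,0],[-11,-1.3,0],[-16.5,-2,0],[-22,-2.7,0],[-27.5,-3.3,0],[-33,-4,0],[-38,-4.6,0],[-41,-5,0]],"gripper":[0,0,0,0,0,0,0,0]}'; python3 go.py .4953 -.4439 .2 1.725
```

```text
time_s: 42.6
position: [0.4955, -0.4174, 0.2525]
eef_rot: [-3.137, 0.002, 1.722]
wrist_force: [0.6, 0.9, -1.2]
finger_gap: 0.0276
dpos [-2.61 -0.4   5.26] drot [-0.005  0.002 -0.003] rows>= 0.9 t 42.6 F [ 0.6  0.9 -1.2] p [ 0.4955 -0.4174  0.2525] gap 0.0276
```

```bash
python3 -m creep '{"delta_rot":[[0,0,0],[0,0,0],[0,0,0],[0,0,0],[0,0,0],[0,0,0]],"delta_pos":[[-1.5,-0.2,2],[-2.4,-0.35,5],[-2.4,-0.35,8],[-2.4,-0.35,10.5],[-2.4,-0.35,10.5],[-2.4,-0.35,10.5]],"gripper":[0,0,0,0,0,0]}'
python3 - <<'E'
from go import *
f=grab_frame("scene"); crop(f["image"],170,50,290,150,6,"pics/d4.png")
go(.4953,-.4439,.068,1.725)
E
```

```text
time_s: 43.35
position: [0.4963, -0.4391, 0.1488]
eef_rot: [-3.138, 0.002, 1.725]
wrist_force: [0.3, -1.0, -1.8]
finger_gap: 0.0273
dpos [-0.41 -0.15  8.12] drot [-0.004  0.003 -0.001] rows>= 1.3 t 43.4 F [-0.   0.7 -1. ] p [ 0.4964 -0.4394  0.1492] gap 0.0272
```

View pics/d4.png

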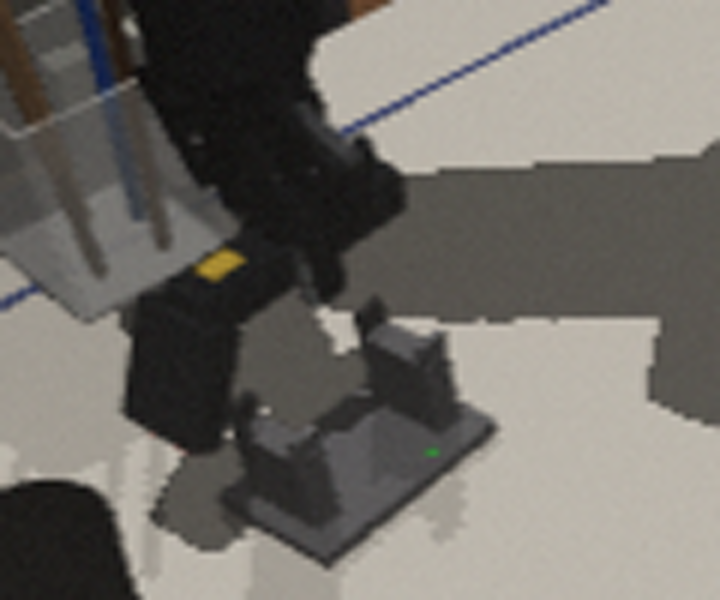

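Still level. Correct laterally, then lower, re-checking above the cheeks.

```bash
python3 -m creep '{"delta_rot":[[0,0,0],[0,0,0],[0,0,0],[0,0,0],[0,0,0],[0,0,0]],"delta_pos":[[-0.4,-0.1,1],[-0.4,-0.1,3],[-0.4,-0.1,4.5],[-0.4,-0.1,5.4],[-0.4,-0.1,5.4],[-0.4,-0.1,5.4]],"gripper":[0,0,0,0,0,0]}'; python3 go.py .4953 -.4439 .068 1.725
```

```text
time_s: 44.15
position: [0.4955, -0.444, 0.0948]
eef_rot: [-3.138, 0.003, 1.724]
wrist_force: [0.5, 0.4, -1.5]
finger_gap: 0.0276
dpos [ 0.02 -0.01  2.68] drot [-0.004  0.003 -0.001] rows>= 0.4 t 44.15 F [ 0.5  0.4 -1.5] p [ 0.4955 -0.444   0.0948] gap 0.0276
```

```bash
python3 -m creep '{"delta_rot":[[0,0,0],[0,0,0],[0,0,0],[0,0,0],[0,0,0]],"delta_pos":[[0,0,0.8],[0,0,1.6],[0,0,2.2],[0,0,2.6],[0,0,2.6]],"gripper":[0,0,0,0,0]}'; python3 go.py .4953 -.4439 .068 1.725
```

```text
time_s: 44.78
position: [0.4952, -0.4438, 0.0681]
eef_rot: [-3.137, 0.002, 1.724]
wrist_force: [-0.5, -1.1, -1.9]
finger_gap: 0.0276
dpos [-0.02  0.01  0.01] drot [-0.004  0.002 -0.001] rows>= 0.0 t 44.77 F [-0.5 -1.1 -1.9] p [ 0.4952 -0.4438  0.0681] gap 0.0276
```

```bash
python3 -m creep '{"delta_rot":[[0,0,0],[0,0,0]],"delta_pos":[[0,0,0.12],[0,0,0.12]],"gripper":[0,0]}'
```

```text
time_s: 45.02
position: [0.4953, -0.4439, 0.0679]
eef_rot: [-3.138, 0.003, 1.724]
wrist_force: [-2.2, 2.9, 5.6]
finger_gap: 0.0276
```

```bash
python3 -m creep '{"delta_rot":[[0,0,0],[0,0,0],[0,0,0],[0,0,0],[0,0,0],[0,0,0],[0,0,0],[0,0,0]],"delta_pos":[[0,0,0],[0,0,0],[0,0,0],[0,0,0],[0,0,-2],[0,0,-5],[0,0,-9],[0,0,-13]],"gripper":[5.6,5.6,5.6,5.6,5.6,5.6,5.6,5.6]}'; python3 -m creep '{"delta_rot":[[0,0,0],[0,0,0],[0,0,0],[0,0,0],[0,0,0]],"delta_pos":[[5,0,-3],[10,0,-3],[16,1,-3],[20,1.5,-3],[20,1.5,-3]],"gripper":[0,0,0,0,0]}'
python3 - <<'E'
from go import *
fr={n:grab_frame(n) for n in ("scene","top")}; f=fr["scene"]; crop(f["image"],170,80,290,180,6,"pics/d5.png"); crop(f["image"],200,130,400,280,4,"pics/d6.png")
print(locate(SCAN,"scanner",[.496,-.4436,.145],fr,.055,zc=.06))
go(.4575,-.035,.14,1.571); print(get_obs()["q"])
E
```

```text
time_s: 46.02
position: [0.4956, -0.4433, 0.1981]
eef_rot: [-3.137, 0.002, 1.724]
wrist_force: [0.1, -0.2, 0.6]
finger_gap: 0.056
time_s: 46.65
position: [0.48, -0.2409, 0.2273]
eef_rot: [-3.138, 0.002, 1.727]
wrist_force: [0.4, -0.7, 0.3]
finger_gap: 0.0001
{'n': 1, 'both': (array([ 0.49444638, -0.44631699,  0.16631564]), np.float64(0.09668528323783274))}
dpos [21.06  0.96  8.59] drot [-0.004  0.002  0.152] rows>= 3.6 t 46.85 F [0.9 0.3 0.7] p [ 0.4803 -0.2444  0.2264] gap 0.0001
[-0.6240084   0.25144328 -0.06466915  1.25636152 -0.0046714  -0.77640252]
```

View pics/d5.png

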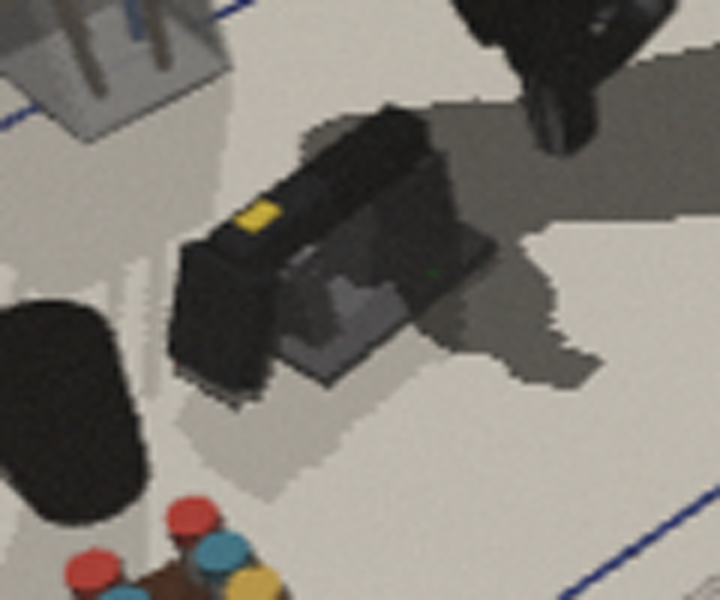

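View pics/d6.png

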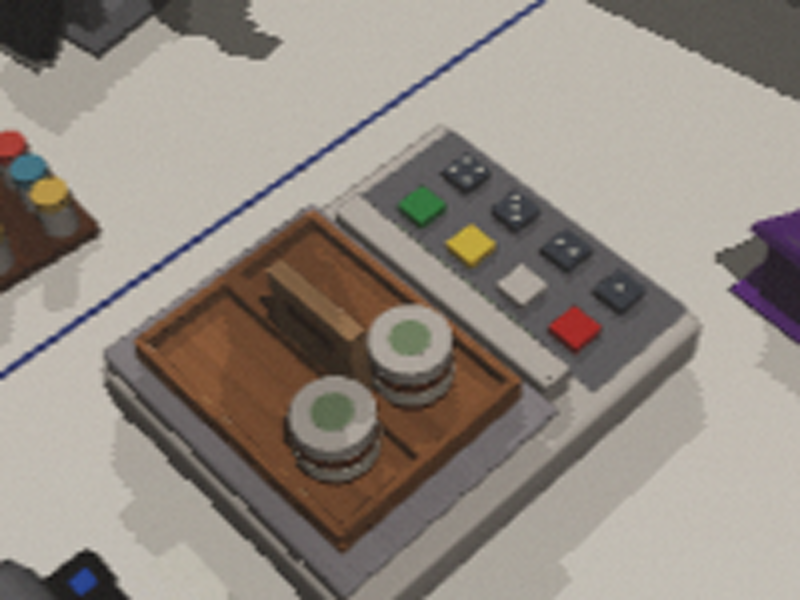

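```bash
python3 -m creep '{"delta_rot":[[0,0,0.05],[0,0,0.1],[0,0,0.152],[0,0,0.152],[0,0,0.152],[0,0,0.152],[0,0,0.152]],"delta_pos":[[5,0.2,1],[10,0.5,3],[15,0.7,5],[20,0.9,7],[21.1,0.95,9],[21.1,0.95,11],[21.1,0.95,12]],"gripper":[0,0,0,0,0,0,0]}'; python3 go.py .4575 -.035 .086 1.571
```

```text
time_s: 47.72
position: [0.4569, -0.0343, 0.105]
eef_rot: [-3.136, 0.002, 1.571]
wrist_force: [-0.7, 0.3, 0.4]
finger_gap: 0.0004
dpos [-0.06  0.07  1.9 ] drot [-0.005  0.002  0.   ] rows>= 0.3 t 47.73 F [-0.7  0.3  0.4] p [ 0.4569 -0.0343  0.105 ] gap 0.0004
```

```bash
python3 -m creep '{"delta_rot":[[0,0,0],[0,0,0],[0,0,0]],"delta_pos":[[-0.05,0.05,1],[-0.05,0.05,1.8],[-0.05,0.05,1.8]],"gripper":[0,0,0]}'; python3 go.py .4575 -.035 .074 1.571
```

```text
time_s: 48.1
position: [0.4572, -0.0345, 0.0877]
eef_rot: [-3.137, 0.002, 1.571]
wrist_force: [-0.5, -0.9, -0.7]
finger_gap: -0.0002
dpos [-0.04  0.04  1.37] drot [-0.005  0.002  0.   ] rows>= 0.2 t 48.1 F [-0.5 -0.9 -0.7] p [ 0.4572 -0.0345  0.0877] gap -0.0002
```

```bash
python3 -m creep '{"delta_rot":[[0,0,0],[0,0,0],[0,0,0],[0,0,0]],"delta_pos":[[0,0,0.6],[0,0,1.1],[0,0,1.4],[0,0,1.4]],"gripper":[0,0,0,0]}'; python3 -m creep '{"delta_rot":[[0,0,0],[0,0,0]],"delta_pos":[[0,0,0.1],[0,0,0.1]],"gripper":[0,0]}'
```

```text
time_s: 48.6
position: [0.4575, -0.0344, 0.0743]
eef_rot: [-3.138, 0.003, 1.572]
wrist_force: [-0.8, 0.5, 3.3]
finger_gap: -0.0
time_s: 48.85
position: [0.4575, -0.0344, 0.0739]
eef_rot: [-3.139, 0.003, 1.572]
wrist_force: [-3.2, -0.2, 12.2]
finger_gap: 0.0
```

```bash
python3 -m creep '{"delta_rot":[[0,0,0],[0,0,0],[0,0,0],[0,0,0],[0,0,0],[0,0,0],[0,0,0],[0,0,0]],"delta_pos":[[0,0,-2],[0,0,-4],[4,0,-4],[9.15,0,-4],[9.15,0,-4],[9.15,0,-3],[9.15,0,-1.4],[9.15,0,-1.4]],"gripper":[0,0,0,0,0,0,0,0]}'; python3 go.py .4575 .057 .074 1.571
```

```text
time_s: 49.85
position: [0.4564, 0.0563, 0.0855]
eef_rot: [-3.135, 0.003, 1.57]
wrist_force: [-0.3, -0.9, -0.1]
finger_gap: -0.0001
dpos [0.08 0.12 1.15] drot [-0.007  0.003 -0.001] rows>= 0.2 t 49.85 F [-0.3 -0.9 -0.1] p [0.4564 0.0563 0.0855] gap -0.0001
```

```bash
python3 -m creep '{"delta_rot":[[0,0,0],[0,0,0],[0,0,0],[0,0,0]],"delta_pos":[[0,0,0.5],[0,0,1],[0,0,1.3],[0,0,1.3]],"gripper":[0,0,0,0]}'; python3 -m creep '{"delta_rot":[[0,0,0],[0,0,0]],"delta_pos":[[0,0,0.1],[0,0,0.1]],"gripper":[0,0]}'
```

```text
time_s: 50.35
position: [0.4575, 0.0568, 0.0742]
eef_rot: [-3.138, 0.004, 1.572]
wrist_force: [-0.8, -2.7, 3.9]
finger_gap: 0.0002
time_s: 50.6
position: [0.4575, 0.0568, 0.0739]
eef_rot: [-3.139, 0.004, 1.572]
wrist_force: [-2.1, -3.6, 14.0]
finger_gap: 0.0001
```

Key 1 bottomed; now key 2 (−46 mm in y).

```bash
python3 -m creep '{"delta_rot":[[0,0,0],[0,0,0],[0,0,0],[0,0,0],[0,0,0],[0,0,0],[0,0,0],[0,0,0]],"delta_pos":[[0,0,-2],[0,0,-4],[-2,0,-4],[-4.6,0,-4],[-4.6,0,-4],[-4.6,0,-3],[-4.6,0,-1.4],[-4.6,0,-1.4]],"gripper":[0,0,0,0,0,0,0,0]}'; python3 go.py .4575 .011 .074 1.571
```

```text
time_s: 51.6
position: [0.4562, 0.012, 0.0857]
eef_rot: [-3.135, 0.002, 1.573]
wrist_force: [0.7, -0.2, 0.2]
finger_gap: 0.0
dpos [-0.1   0.13  1.16] drot [-0.007  0.002  0.002] rows>= 0.2 t 51.6 F [ 0.7 -0.2  0.2] p [0.4562 0.012  0.0857] gap 0.0
```

```bash
python3 -m creep '{"delta_rot":[[0,0,0],[0,0,0],[0,0,0],[0,0,0]],"delta_pos":[[0,0,0.5],[0,0,1],[0,0,1.3],[0,0,1.3]],"gripper":[0,0,0,0]}'; python3 -m creep '{"delta_rot":[[0,0,0],[0,0,0]],"delta_pos":[[0,0,0.1],[0,0,0.1]],"gripper":[0,0]}'
```

```text
time_s: 52.1
position: [0.4575, 0.0114, 0.0742]
eef_rot: [-3.138, 0.002, 1.572]
wrist_force: [-0.6, 2.3, 4.4]
finger_gap: -0.0004
time_s: 52.35
position: [0.4575, 0.0114, 0.0739]
eef_rot: [-3.139, 0.002, 1.572]
wrist_force: [-2.4, 3.2, 13.0]
finger_gap: 0.0002
```

```bash
python3 -m creep '{"delta_rot":[[0,0,0],[0,0,0],[0,0,0],[0,0,0],[0,0,0],[0,0,0],[0,0,0],[0,0,0]],"delta_pos":[[0,0,-2],[0,0,-4],[-4,2,-5],[-9.2,4.1,-5],[-9.2,4.1,-5],[-9.2,4.1,-4],[-9.2,4.1,-2],[-9.2,4.1,-1.5]],"gripper":[0,0,0,0,0,0,0,0]}'; python3 go.py .4985 -.081 .074 1.571
```

```text
time_s: 53.35
position: [0.497, -0.0795, 0.0866]
eef_rot: [-3.135, 0.002, 1.573]
wrist_force: [0.5, -0.6, 0.4]
finger_gap: -0.0002
dpos [-0.15  0.15  1.26] drot [-0.007  0.002  0.002] rows>= 0.2 t 53.35 F [ 0.5 -0.6  0.4] p [ 0.497  -0.0795  0.0866] gap -0.0002
```

```bash
python3 -m creep '{"delta_rot":[[0,0,0],[0,0,0],[0,0,0],[0,0,0]],"delta_pos":[[0,0,0.5],[0,0,1],[0,0,1.4],[0,0,1.4]],"gripper":[0,0,0,0]}'; python3 -m creep '{"delta_rot":[[0,0,0],[0,0,0]],"delta_pos":[[0,0,0.1],[0,0,0.1]],"gripper":[0,0]}'; python3 -m creep '{"delta_rot":[[0,0,0],[0,0,0],[0,0,0],[0,0,0],[0,0,0],[0,0,0],[0,0,0]],"delta_pos":[[0,0,-2],[0,0,-5],[0,-3,-10],[0,-7,-14],[0,-10,-14],[0,-10,-14],[0,-10,-14]],"gripper":[0,0,0,0,0,0,0]}';python3 - <<'E'
from go import *
fr={n:grab_frame(n) for n in ("scene","top")}; f=fr["scene"]; cv2.imwrite("pics/fin.png",f["image"][:,:,::-1]); crop(f["image"],200,130,400,280,4,"pics/fin2.png")
c=cam(f)
m=mask("scene","caddy",proj(c,[.638,-.0125,.09])[0],40)
if m is not None: print("caddy",fit([(c,m)],CADDY,[.638,-.0125,0],.07))
for p in([.673,.028],[.603,.028]):
    m=mask("scene","jar1",proj(c,[*p,.1])[0],12)
    if m is not None: print("jar",fit([(c,m)],JAR,p,.078,False))
m=mask("scene","scanner",proj(c,[.5,-.44,.06])[0],25)
if m is not None: print("scanner",fit([(c,m)],SCAN,[.496,-.443,.15],.055))
go(.4,0,.2,1.57)
E
```

```text
time_s: 53.85
position: [0.4985, -0.0805, 0.0743]
eef_rot: [-3.138, 0.002, 1.572]
wrist_force: [0.1, 2.2, 5.0]
finger_gap: -0.0003
time_s: 54.1
position: [0.4984, -0.0805, 0.0739]
eef_rot: [-3.139, 0.002, 1.572]
wrist_force: [-3.1, 3.2, 10.6]
finger_gap: 0.0005
time_s: 54.98
position: [0.3993, -0.0807, 0.2135]
eef_rot: [-3.138, 0.003, 1.572]
wrist_force: [0.9, 0.4, -0.2]
finger_gap: -0.0
caddy (array([ 0.63719432, -0.01234547,  0.00950198]), np.float64(0.32607264200043273))
jar (array([0.66560079, 0.03212126]), np.float64(0.055425834455919774))
jar (array([0.60194376, 0.02495411]), np.float64(0.15930243064967922))
scanner (array([ 0.49737021, -0.44585513,  0.14879499]), np.float64(0.0936887999428204))
dpos [8.06 0.1  1.29] drot [-0.005  0.002  0.002] rows>= 1.3 t 55.27 F [ 0.4 -0.4 -0.2] p [ 0.3992 -0.0805  0.2131] gap 0.0001
```

View pics/fin.png

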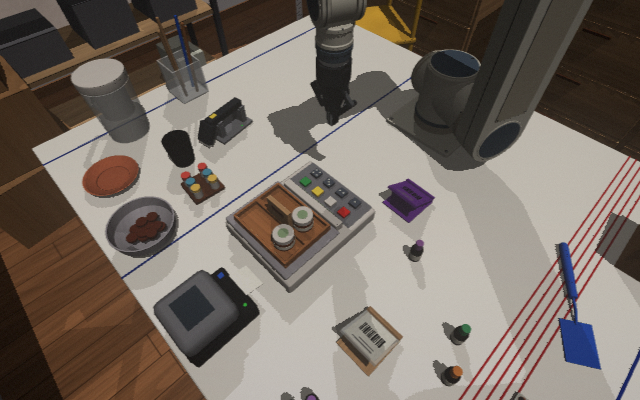

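View pics/fin2.png

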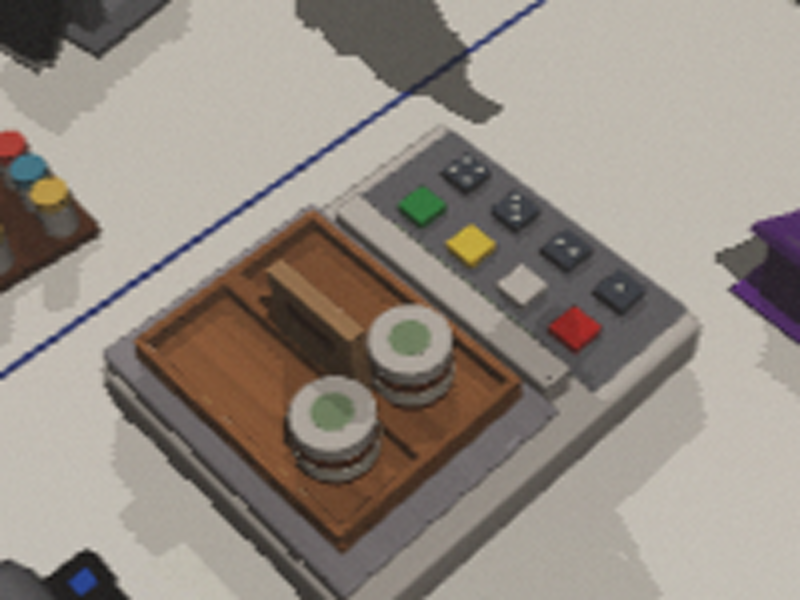

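All in place: jars upright in the caddy, scanner docked, keys up, arm clear. Handing in.

```bash
python3 -c "
from station import *
print(job_done())"
```

```text
the job is handed in; nothing more can be done
None
```

I carried out every step in order and handed the job in at about 55 s of robot time. No verdict was reported, so success rests on my own checks.

- **Scale and caddy:** I pressed red with the pan empty, stood the caddy on the pan and pressed tare. The caddy was last measured about 1 mm from my estimate of the pan centre.
- **Jars:** I found two white-lidded amber jars on the table and set both in the caddy. Each was lowered until the wrist force showed it resting on the floor before I let go.
- **Scan:** I held the scanner still for over 1.5 s, level, on the white order sheet's barcode and not on the purple look-alike. Overlaying the scanner's outline on both camera pictures matched, just before the last 6 mm of lowering. The robot gives no signal that the barcode was read.
- **Dock and code:** I laid the scanner back in its dock and pressed 3, 1, 2 and print. All six key presses ended at the bottom stop, at 10 to 32 N.

**Last checks:** The final picture shows both jars upright, the scanner in its dock and all keys up. The dark bottles and black cup look where they were, and the arm was clear.

**Disagreements:**
- **First jar:** The last outline fit put it about 7 mm from where I released it, still well inside its row. The pictures show no movement, so I take this as detector error.
- **Top camera:** Its outline fits were poor whenever the arm blocked the view, so I relied on the other camera there.
- **Move to the first jar:** It stopped short at the last joint's limit, clear of everything, and I turned the gripper half a turn to carry on.

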